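Fit the slicing set to the vegetable cutter

ROBOT

A 7-joint arm with a two-finger parallel gripper is mounted at the origin on the work surface. World frame = base frame: x ahead of the robot, y to its left, z up, the work surface at z = 0. Lengths are in mm, angles in rad, forces in N, time in s.
With the tool pointing down it reaches from about 425 to 875 mm from the base axis. Payload 8.4 kg.
Tool frame: the origin (TCP) lies at the very end of the fingers, on their centre line; the grasp point (between the pads) lies 19 mm behind it; z points along the fingers, x is the direction in which the jaws open and shut, and the axes are right-handed (so a half turn about z gives the same grasp; the last joint's range is limited). The gripper opens to 85 mm and grips with 20 to 120 N. Pads are 22 mm wide; open, the fingers measure 114 mm over their backs; the gripper's body (76 mm by 85 mm) begins 54 mm behind the grasp point. The pads swing forward as they close: fully open they stand 13 mm farther back than shut.
Start: joints at [1.212, 0.333, 0.04, 1.465, -0.013, 1.343, -0.059], TCP at [166.955, -628.164, 231.308] pointing down, gripper open.
Joint ranges: [-2.58, 2.58], [-0.38, 2.09], [-1.3, 1.39], [0.25, 2.4], [-1.5, 4.64], [0.08, 2.09], [-2.65, 2.65]. Speed limits (rad/s): [2.22, 2.22, 2.79, 2.79, 3.14, 3.14, 3.14].

INTERFACE

Orientations are given as a unit quaternion [w, x, y, z].
In Python, from workcell import bot gives the robot as it stands. The module is installed in compiled form; this text tells all that it offers.
- The arm moves only by the tool servo_tool, never from a script. Its arguments are lists of equal length, an entry for each row: "dr": the turn, a rotation vector about the tool's x, y, z in units of 6 degrees (1.0 is 6 degrees), a list of three; "slide": the shift along the tool's x, y, z in units of 30 mm (1.0 is 30 mm), a list of three; "claw": the finger opening in mm, from 0 to 85.4. A call has 1 to 20 rows; each row is the pose to reach, as a shift and turn from the pose measured when the call began, along the tool's axes at that moment; what a row does not reach only later rows make up. A row lasts 1/10 s, in which the tool goes at most 50 mm and 8.59 degrees, less where a joint would pass 70% of its speed; a pose out of reach is approached as far as the arm can. A call with a gripper value outside its range is refused whole. The fingers move at their own pace and stop on an object; "force" is the grip in N (left out, the last holds). Time passes only in rows, so rows that repeat a pose let the fingers close. It gives the time, the measured TCP pose, the force and the opening at its end, in the units of the state.
- bot.observe(): the state, without advancing time (a new reading comes with each control period).
- bot.capture(name): name is "scene" or "top" or "wrist"; returns a dict with "color" (400x640x3 uint8, blue, green, red), "depth" (400x640 float32, mm along the optical axis (not along the pixel's ray), 0 where there is no reading), "fx", "fy", "cx", "cy" (pixels), "R" (3x3) and "t" (3): a world point X has camera coordinates R X + t; the wrist camera has in their place "tool_from_camera" (4x4, takes a point from camera to tool coordinates, whose origin is the TCP and whose axes are the tool frame's). Camera axes: x right, y down, z forward; pixel columns grow to the right and rows downward; lengths in mm; the calibration is good to about 2 mm. A picture is of the moment at which its call begins: read the wrist's pose just before it.
- bot.sign_off(): hands the job in, once; it reports no verdict.
The state is a dict: "t": time; "joint_pos": joint angles; "joint_vel": joint speeds; "tau": joint torques, N m; "ee_pos": TCP position; "orientation": TCP orientation; "contact_force": force on the tool from outside, world axes, zero at the start; "wrist_torque": the same for the moment, N m; "opening": finger opening in mm.
Only numpy, scipy, OpenCV 4.12 (cv2) and the standard library are available. Lean on these libraries where they do the work, as an engineer would, in place of code of your own. Each camera call takes 0.05 s, during which the arm holds its last target.

TASK

Set the vegetable cutter up for slicing: thread the white ejector plate onto the sloping spindle first, then the slicing disc (the steel one with two long blades) on top of it, each hub up and fully down. Last, put the red locking cap over the hammer head, with its wing in line with the head so that it drops down onto the disc's hub, and give it a quarter turn so that the wing stands across the head and the cap is caught. Leave the grating disc and the small closed jar where they are.

Things in the scene. Friction and masses are not known exactly. Their poses are not given: they have to be found in the camera images.
- cutter: Vegetable cutter: white bench machine 290 x 220 mm, up to 275 mm high, origin under its centre, x to its back (away from the robot). On top an open aluminium bowl, 196 mm inside, chute at its lower front; bowl and spindle lean 30 deg from vertical towards the front (-x). Rim 52 mm above the bowl floor along the spindle. A motor brake holds the spindle (1 N m).
- spindle_tip (a point): Centre of the spindle's top. z: out along the axis, away from the bowl floor; x: along the brass hammer head. The head is 19 (along x) x 8 mm, 6 mm thick, top chamfered. Further down: neck 8 mm in diameter to 15 mm below the tip, a cone, splined shaft 20 mm in diameter from 19 mm below, collar 40 mm in diameter, its top 69 mm below, bowl floor 75 mm below. The bowl rim is 23 mm below the tip.
- ejector_mid (a point): White plastic ejector plate, 176 mm in diameter, lying hub up. Point: on the bore axis, 11 mm above its underside; z up. Plate 5 mm thick; three paddles, tops 15 mm above the underside, 48 to 84 mm from the axis; round hub 42 mm in diameter, 22 mm high from the underside; through bore 24 mm. 0.2 kg. Fully down, on the collar, the point is 58 mm below spindle_tip along the axis.
- slicer_mid (a point): Steel slicing disc with two long blades, 176 mm in diameter, lying hub up. Point: on the bore axis, 17 mm above its underside; z up. Disc's top face 17 mm above the underside, blades 4 mm higher, from 30 mm off the axis; aluminium hub 42 mm in diameter, 34 mm high from the underside; through bore 24 mm. 0.5 kg. Fully down, on the ejector's hub, the point is 30 mm below spindle_tip.
- cap_wing (a point): Red locking cap, open side down: body 50 mm in diameter, 20 mm high; on it a wing 44 x 12 mm, 22 mm high, to hold. Point: centre of the wing, 31 mm above the underside; z up, x along the wing. Slot in the 5 mm bottom 24 x 12 mm, long along the wing, 32 mm round hollow above. 0.08 kg. Down on the disc's hub the point is 18 mm above spindle_tip; it then turns freely, either way, no stop.
- grater_mid (a point): Steel grating disc with many small teeth, 176 mm in diameter, 34 mm high at the hub, lying hub up on the table. The point is on its axis, 17 mm above the underside. Not wanted now: leave it.
- jar_mid (a point): Small closed glass jar with a steel lid, 72 mm in diameter, 88 mm high, standing on the table; the point is on its axis, half-way up. Leave it.

How it is judged:
By the outcome, as a careful person would: the job done as asked, in the order asked, and still so for the second after the job is handed in, with the robot touching nothing.
It also fails if it takes over 72 s, if anything falls off the work surface, if the arm or the gripper's body presses on something with over 40 N, if the wrist force passes 120 N, or if a joint passes its speed limit or range.

## Working session

There is one attempt and no reset: what is moved stays moved. The work goes in short steps, Python scripts to look and compute and a tool call to move; the robot and the scene stay as the last step left them, time stands still between calls to the robot, and variables do not carry over. Pictures are saved under pics/ and viewed, and the job is handed in when it is done.

Besides the shell and the picture viewer there is one more tool, called after "Request:" as a command line: name --argument value ..., lists and objects as JSON in quotes. servo_tool: Moves the arm, as the interface text tells. Its arguments: {"type":"object","properties":{"dr":{"type":"array"},"slide":{"type":"array"},"claw":{"type":"array"},"force":{"type":"number"}},"required":["dr","slide","claw"]}

```bash
ls; mkdir -p pics; python3 - <<'E'
from workcell import bot
import cv2,numpy as np
print(bot.observe())
for n in("scene","top","wrist"):
    c=bot.capture(n); cv2.imwrite(f"pics/{n}0.png",c["color"]); 
    np.savez(f"pics/{n}0.npz",**c)
    print(n,c["fx"],c["cx"],c["cy"],c.get("R"),c.get("t"),c.get("tool_from_camera"))
E
```

```text
pics
{'t': 0.0, 'joint_pos': array([ 1.2117851 ,  0.33388942,  0.03986813,  1.46633566, -0.01338332,
        1.34329325, -0.05849426]), 'joint_vel': array([ 0.00027444,  0.00048883, -0.00156452,  0.00055668,  0.00126479,
       -0.00216919, -0.00029271]), 'tau': array([-5.25614360e-04, -6.58538604e+01,  1.36564773e+00, -4.05563128e+01,
        1.68058311e-02,  1.26025153e-02, -1.96487503e-05]), 'ee_pos': array([ 166.82731218, -627.72582242,  230.40357246]), 'orientation': array([-4.54491322e-04,  7.92746544e-01, -6.09550842e-01, -6.94490391e-04]), 'contact_force': array([-0.18931138,  0.42641865,  0.15858726]), 'wrist_torque': array([ 0.02626421, -0.01047721,  0.02969633]), 'opening': 85.231744046148}
scene 508.2043224885355 314.1137016508842 197.29850951726516 [[-0.80342368  0.59511898  0.01854155]
 [ 0.43004623  0.60154619 -0.6732031 ]
 [-0.41178954 -0.53289359 -0.73922513]] [ 436.4429905  -136.88595593 1625.08846795] None
top 484.9611798338659 320.2945465850026 194.13219588341815 [[ 0.00785355 -0.99984531  0.01573751]
 [-0.99452942 -0.0094492  -0.10402854]
 [ 0.10416116 -0.01483442 -0.99444979]] [ -21.23449136  566.72647682 1322.25178086] None
wrist 314.84277969557496 318.6466542482797 198.90098518590182 None None [[ 9.99999528e-01 -2.14183528e-04 -9.48070028e-04 -1.02901018e+00]
 [ 4.66015652e-04  9.61646789e-01  2.74290424e-01 -7.08820047e+01]
 [ 8.52960008e-04 -2.74290736e-01  9.61646434e-01 -1.42488952e+02]
 [ 0.00000000e+00  0.00000000e+00  0.00000000e+00  1.00000000e+00]]
```

View pics/scene0.png

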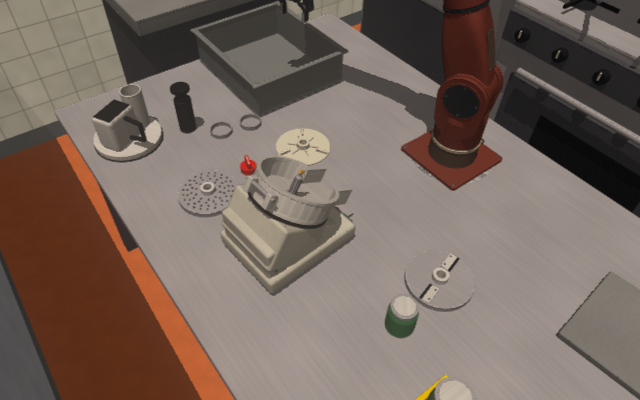

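View pics/top0.png

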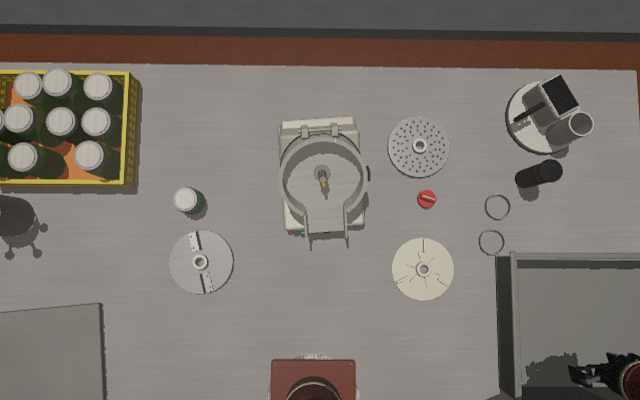

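View pics/wrist0.png

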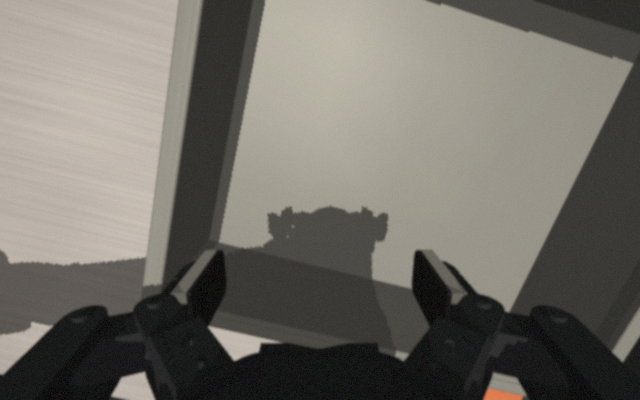

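The scene view shows the cutter centred near (290,215), the ejector at (303,146), the slicer at (440,278), the cap at (248,165) and the grater at (208,192). In the top view the ejector is at (423,268), the slicer at (201,262), the cap at (427,199) and the spindle head near (323,178). The wrist view shows only the sink. Next I'll measure these.

```bash
cat > h.py <<'E'
import numpy as np, cv2
from scipy.spatial.transform import Rotation as Ro
def load(f): return dict(np.load(f))
def ray(c,u,v):
    d=np.array([(u-c["cx"])/c["fx"],(v-c["cy"])/c["fy"],1.]); R=c["R"];
    return -R.T@c["t"], R.T@d
def onz(c,u,v,z):
    o,d=ray(c,u,v); return o+d*(z-o[2])/d[2]
def proj(c,X):
    p=c["R"]@np.asarray(X,float)+c["t"]; return np.array([c["fx"]*p[0]/p[2]+c["cx"],c["fy"]*p[1]/p[2]+c["cy"]])
def tri(c1,p1,c2,p2):
    o1,d1=ray(c1,*p1);o2,d2=ray(c2,*p2)
    s=np.linalg.lstsq(np.c_[d1,-d2],o2-o1,rcond=None)[0]
    a=o1+d1*s[0];b=o2+d2*s[1]; return (a+b)/2,np.linalg.norm(a-b)
def wcam(c,s):
    q=s["orientation"]; Rt=Ro.from_quat(q,scalar_first=True).as_matrix()
    T=c["tool_from_camera"]; Rw=Rt@T[:3,:3]; tw=Rt@T[:3,3]+s["ee_pos"]
    c=dict(c); c["R"]=Rw.T; c["t"]=-Rw.T@tw; return c
def cloud(c):
    d=c["depth"]; v,u=np.mgrid[:d.shape[0],:d.shape[1]]
    P=np.dstack([(u-c["cx"])/c["fx"]*d,(v-c["cy"])/c["fy"]*d,d]); 
    W=(P-c["t"])@c["R"]; W[d<=0]=np.nan; return W
E
python3 - <<'E'
from h import *
for n in("top","scene"):
    c=load(f"pics/{n}0.npz"); im=c["color"]
    rois={"top":[("eject",385,230,465,310),("slicer",160,220,245,305),("cut",265,105,385,255),("cap",405,180,450,220)],"scene":[("eject",265,120,340,175),("slicer",395,240,485,315),("cut",210,150,365,295),("cap",230,145,270,185)]}[n]
    ims=[]
    for nm,a,b,d,e in rois:
        k=min(390/(d-a),290/(e-b)); cr=cv2.resize(im[b:e,a:d],None,fx=k,fy=k,interpolation=cv2.INTER_CUBIC)
        cv=np.zeros((298,398,3),np.uint8); cv[:cr.shape[0],:cr.shape[1]]=cr[:298,:398]; ims.append(cv); print(n,nm,a,b,round(k,3))
    cv2.imwrite(f"pics/{n}_crop.png",np.vstack([np.hstack(ims[:2]),np.hstack(ims[2:])]))
c=load("pics/top0.npz"); W=cloud(c)
for nm,u,v in [("ej",423,268),("sl",201,262),("cap",427,199),("gr",419,147),("jar",188,201),("tip",323,178)]:
    print(nm,W[v,u].round(1), W[v-8:v+9,u-8:u+9,2].max())
E
```

```text
top eject 385 230 3.625
top slicer 160 220 3.412
top cut 265 105 1.933
top cap 405 180 7.25
scene eject 265 120 5.2
scene slicer 395 240 3.867
scene cut 210 150 2.0
scene cap 230 145 7.25
ej [ 363.8 -307.3    0.8] 29.684821888100306
sl [376.  315.    2.2] nan
cap [ 554.8 -311.6   42.8] nan
gr [ 708.9 -300.     3.3] 40.67912280332441
jar [538.9 334.6  90.3] nan
tip [584.6 -19.5 230.3] nan
```

```bash
python3 - <<'E'
from h import *
for n in("top","scene"):
    c=load(f"pics/{n}0.npz"); W=cloud(c); print(n); 
    # table noise
    im=c["color"].astype(int); b,g,r=im[...,0],im[...,1],im[...,2]
    m=(r>120)&(g<70)&(b<70)&(W[...,0]>250)&(W[...,2]>5)&(abs(W[...,1])<500)
    k,l,st,ce=cv2.connectedComponentsWithStats(m.astype(np.uint8))
    for i in range(1,k):
        if st[i,4]>20: print("red",ce[i],st[i],np.nanmax(W[l==i],0).round(),np.nanmedian(W[l==i],0).round(1))
    for nm,x,y in[("ej",440,-225),("sl",450,220)]:
        mm=(abs(W[...,0]-x)<120)&(abs(W[...,1]-y)<120)&(W[...,2]>-10)&(W[...,2]<60)
        z=W[...,2][mm]; print(nm,np.histogram(z,bins=np.arange(-6,46,4)))
E
```

```text
top
red [424.55319149 198.55319149] [418 192  17  12  47] [ 576. -291.   46.] [ 556.5 -305.4   25.3]
ej (array([ 477, 2292, 2443, 1048,  230,   70,  106,  105,   29,    5,    4,
         19]), array([-6, -2,  2,  6, 10, 14, 18, 22, 26, 30, 34, 38, 42]))
sl (array([ 515, 2441, 2059,  380,   93,  513,  771,  307,   32,   51,   68,
         31]), array([-6, -2,  2,  6, 10, 14, 18, 22, 26, 30, 34, 38, 42]))
scene
red [247.6097561  165.27642276] [241 158  15  14 123] [ 587. -286.   49.] [ 566.5 -311.1   20.8]
ej (array([133, 472, 572, 299,  81,  60,  68,  36,   5,   0,   3,   5]), array([-6, -2,  2,  6, 10, 14, 18, 22, 26, 30, 34, 38, 42]))
sl (array([ 618, 2831, 1161,   59,  111,  765,  629,  104,   31,   64,   64,
          7]), array([-6, -2,  2,  6, 10, 14, 18, 22, 26, 30, 34, 38, 42]))
```

View pics/top_crop.png

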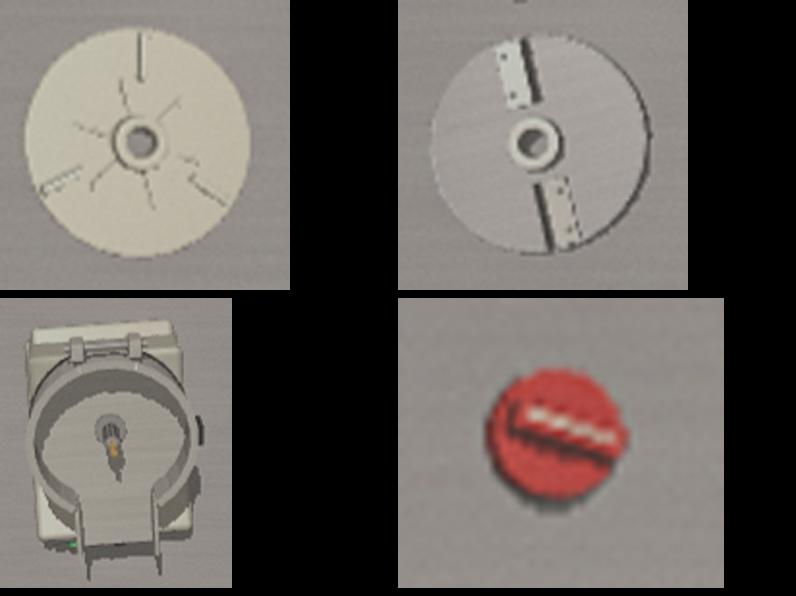

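View pics/scene_crop.png

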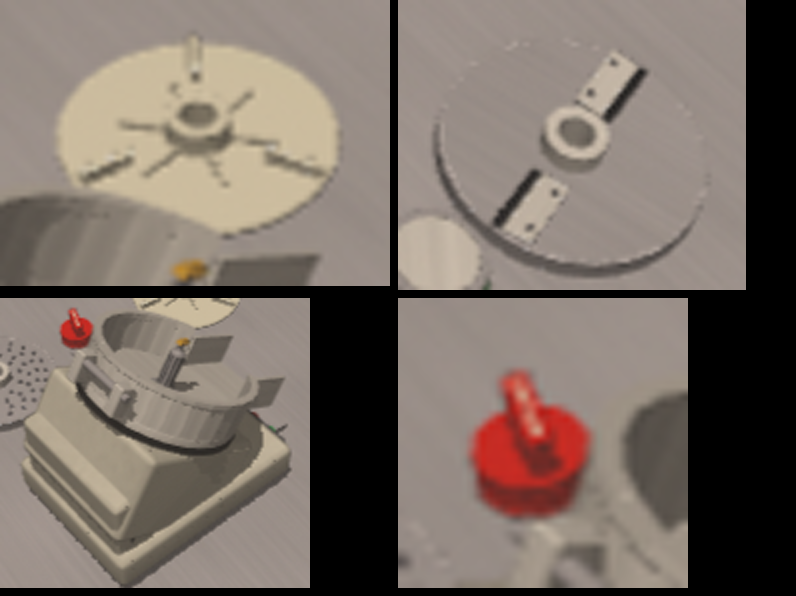

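```bash
python3 - <<'E'
from h import *
t=load("pics/top0.npz"); s=load("pics/scene0.npz")
for nm,a,b,z in[("ej",(423.3,269.2),(302.9,141.5),22),("sl",(200.2,261.9),(440.8,274.4),34),("tip",(322.9,181),(301,172.5),250),("cap",(428.7,197.5),(247.5,160),42),("gr",(419.5,145.5),(207.5,188),34),("jar",(188,199),(404,306),88)]:
    print(nm,onz(t,*a,z).round(1),onz(s,*b,z).round(1),tri(t,a,s,b))
E
```

```text
ej [ 361.5 -303.2   22. ] [ 363.4 -303.5   22. ] (array([ 362.00663589, -304.11263592,   20.65285104]), np.float64(1.631193987109934))
sl [377.4 310.   34. ] [381.4 314.6  34. ] (array([376.9421568 , 311.86813842,  26.82811863]), np.float64(0.6684812652015397))
tip [574.7 -18.9 250. ] [582.6  -6.8 250. ] (array([575.66328979, -18.41982431, 236.82974667]), np.float64(2.1793824884088298))
cap [ 559.1 -316.5   42. ] [ 561.5 -313.5   42. ] (array([ 559.49184591, -317.53826899,   37.78753376]), np.float64(0.0159278842157577))
gr [ 706.9 -294.7   34. ] [ 712.1 -287.9   34. ] (array([ 708.80412873, -296.79679219,   24.33183888]), np.float64(0.22361305900556136))
jar [544.5 335.4  88. ] [546.9 344.4  88. ] (array([543.73667872, 339.61309745,  78.54603756]), np.float64(4.713288629227858))
```

```bash
cat >> h.py <<'E'
def plan(s,pos,R=None):
    Rt=Ro.from_quat(s["orientation"],scalar_first=True)
    sl=Rt.as_matrix().T@(np.asarray(pos,float)-s["ee_pos"])/30
    dr=np.zeros(3) if R is None else (Rt.inv()*Ro.from_matrix(R)).as_rotvec()/np.radians(6)
    print("slide",sl.round(3),"dr",dr.round(3)); return sl,dr
def down(yaw): # tool z down, tool x at yaw deg
    c,q=np.cos(np.radians(yaw)),np.sin(np.radians(yaw)); return np.array([[c,q,0],[q,-c,0],[0,0,-1.]])
def st(s): print("t",round(s["t"],2),"j",s["joint_pos"].round(2),"p",s["ee_pos"].round(1),"op",round(s["opening"],1),"F",s["contact_force"].round(1),"T",s["wrist_torque"].round(2),"\nR",Ro.from_quat(s["orientation"],scalar_first=True).as_matrix().round(3).tolist())
E
python3 - <<'E'
from h import *; from workcell import bot
s=bot.observe(); st(s)
plan(s,(362,-303,230),down(-75));plan(s,(362,-303,130),down(-75))
E
```

```text
t 0.15 j [ 1.21  0.33  0.04  1.47 -0.01  1.34 -0.06] p [ 166.8 -627.9  230.6] op 85.0 F [ 0.4 -0.2 -0.1] T [-0.01  0.04 -0.01] 
R [[0.257, -0.966, -0.0], [-0.966, -0.257, 0.001], [-0.001, 0.0, -1.0]]
slide [-8.794 -9.068  0.031] dr [ 0.001  0.012 -0.019]
slide [-8.79  -9.069  3.364] dr [ 0.001  0.012 -0.019]
```

Request:
servo_tool --dr '[[0, 0, 0], [0, 0, 0], [0, 0, 0], [0, 0, 0], [0, 0, 0], [0, 0, 0], [0, 0, 0], [0, 0, 0], [0, 0, 0], [0, 0, 0], [0, 0, 0], [0, 0, 0], [0, 0, 0], [0, 0, 0]]' --slide '[[-8.8, -9.07, 0], [-8.8, -9.07, 0], [-8.8, -9.07, 0], [-8.8, -9.07, 0], [-8.8, -9.07, 0], [-8.8, -9.07, 0], [-8.8, -9.07, 0], [-8.8, -9.07, 0], [-8.8, -9.07, 3.36], [-8.8, -9.07, 3.36], [-8.8, -9.07, 3.36], [-8.8, -9.07, 3.36], [-8.8, -9.07, 3.36], [-8.8, -9.07, 3.36]]' --claw '[85, 85, 85, 85, 85, 85, 85, 85, 85, 85, 85, 85, 85, 85]'

```text
t: 1.55
ee_pos: [363.2, -303.8, 132.5]
orientation: [-0.0, 0.793, -0.61, 0.001]
contact_force: [0.2, -0.8, 0.9]
opening: 85.3
```

```bash
python3 - <<'E'
from h import *; from workcell import bot
s=bot.observe(); st(s)
c=wcam(bot.capture("wrist"),s); np.savez("pics/w1.npz",**c); cv2.imwrite("pics/w1.png",c["color"])
print(proj(c,(362,-303,22)))
E
```

```text
t 1.55 j [ 0.84  0.07 -0.25  2.    0.02  1.08 -0.72] p [ 363.2 -303.8  132.5] op 85.3 F [ 0.2 -0.8  0.9] T [ 0.01 -0.05  0.02] 
R [[0.256, -0.967, 0.002], [-0.967, -0.256, -0.001], [0.002, -0.002, -1.0]]
[318.65895594 198.74366161]
```

View pics/w1.png

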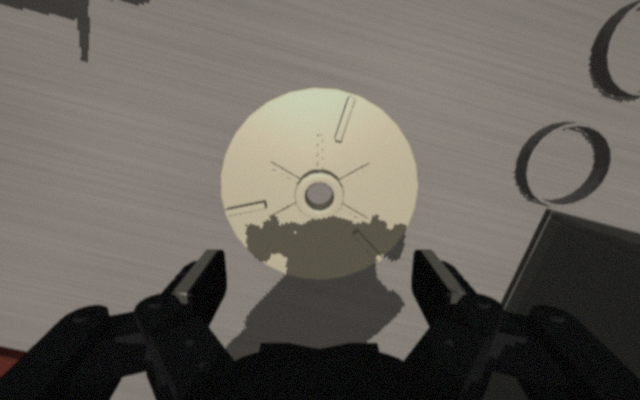

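The wrist view shows the ejector hub near (319,193), with the bore at about (319,192).

```bash
python3 - <<'E'
from h import *
c=load("pics/w1.npz"); im=c["color"][160:230,280:360]; cv2.imwrite("pics/w1c.png",cv2.resize(im,None,fx=8,fy=8,interpolation=cv2.INTER_CUBIC))
for u,v in[(319.5,193),(319.5,190)]: print(onz(c,u,v,22))
E
```

```text
[ 366.97464223 -302.40582869   22.        ]
[ 369.45957908 -301.74583384   22.        ]
```

View pics/w1c.png

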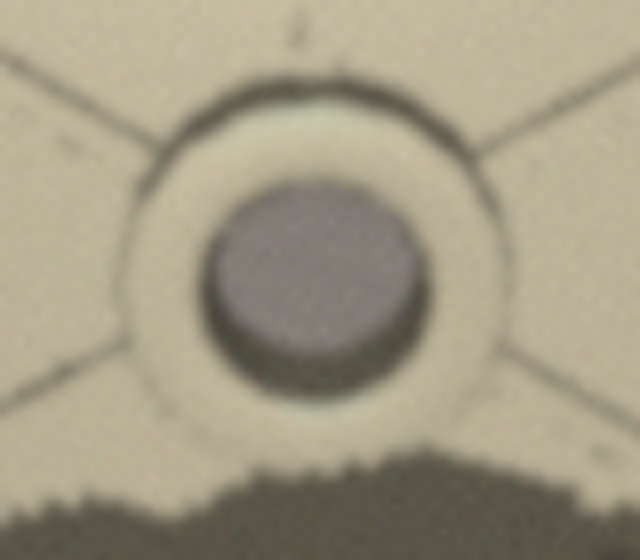

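```bash
python3 - <<'E'
from h import *; from workcell import bot
c=load("pics/w1.npz"); p=onz(c,318.9,195.8,22); print(p)
s=bot.observe(); plan(s,(p[0],p[1],40),down(-75)); plan(s,(p[0],p[1],8),down(-75))
E
```

```text
[ 364.5154376  -302.54165565   22.        ]
slide [-0.027 -0.054  3.074] dr [-0.017 -0.014 -0.023]
slide [-0.029 -0.052  4.14 ] dr [-0.017 -0.014 -0.023]
```

Request:
servo_tool --dr '[[0, 0, 0], [0, 0, 0], [0, 0, 0], [0, 0, 0], [0, 0, 0], [0, 0, 0], [0, 0, 0], [0, 0, 0]]' --slide '[[0, -0.05, 2], [0, -0.05, 3], [0, -0.05, 3.6], [0, -0.05, 4.0], [0, -0.05, 4.15], [0, -0.05, 4.15], [0, -0.05, 4.15], [0, -0.05, 4.15]]' --claw '[60, 60, 60, 60, 60, 60, 60, 60]' --force 50

```text
t: 2.4
ee_pos: [365.4, -304.0, 8.8]
orientation: [-0.0, 0.793, -0.61, 0.002]
contact_force: [-0.0, -0.0, 0.6]
opening: 59.7
```

```bash
python3 - <<'E'
from h import *; from workcell import bot
s=bot.observe(); st(s)
c=wcam(bot.capture("wrist"),s); np.savez("pics/w2.npz",**c); cv2.imwrite("pics/w2.png",c["color"])
print(proj(c,(364.5,-302.5,22)))
E
```

```text
t 2.4 j [ 0.82  0.24 -0.24  2.1   0.08  0.81 -0.78] p [ 365.4 -304.     8.8] op 59.7 F [-0.  -0.   0.6] T [ 0.03 -0.01 -0.05] 
R [[0.256, -0.967, 0.004], [-0.967, -0.256, -0.002], [0.003, -0.003, -1.0]]
[317.6056278  271.38788171]
```

View pics/w2.png

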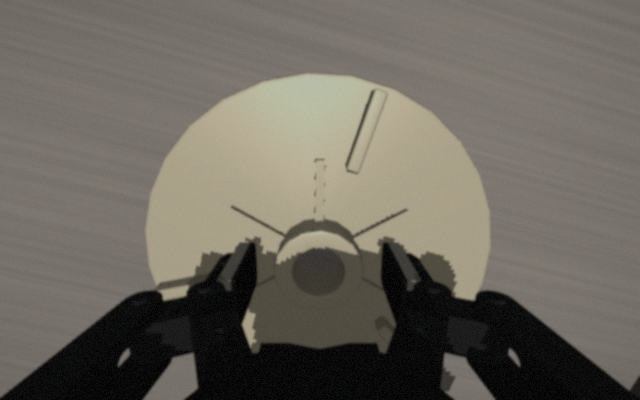

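The hub is between the fingers at (318,271), so I'll close on it.

Request:
servo_tool --dr '[[0, 0, 0], [0, 0, 0], [0, 0, 0], [0, 0, 0], [0, 0, 0], [0, 0, 0]]' --slide '[[0, 0.02, 0.02], [0, 0.02, 0.02], [0, 0.02, 0.02], [0, 0.02, 0.02], [0, 0.02, 0.02], [0, 0.02, 0.02]]' --claw '[30, 30, 30, 30, 30, 30]' --force 50

```text
t: 3.05
ee_pos: [364.9, -304.3, 9.0]
orientation: [-0.0, 0.792, -0.61, 0.002]
contact_force: [-2.4, 2.4, 10.5]
opening: 40.1
```

```bash
python3 - <<'E'
from h import *; from workcell import bot
s=bot.observe(); st(s)
plan(s,(366,-302,260),down(-75))
E
```

```text
t 3.05 j [ 0.82  0.24 -0.24  2.1   0.08  0.81 -0.78] p [ 364.9 -304.3    9. ] op 40.1 F [-2.4  2.4 10.5] T [ 0.59  0.68 -0.17] 
R [[0.256, -0.967, 0.004], [-0.967, -0.256, -0.003], [0.004, -0.003, -1.0]]
slide [-0.036 -0.08  -8.366] dr [-0.029 -0.034 -0.028]
```

I need a good view of the spindle before carrying a plate, because the plate would block the camera. I'll release and look at the spindle first.

Request:
servo_tool --dr '[[0, 0, 0], [0, 0, 0], [0, 0, 0], [0, 0, 0], [0, 0, 0], [0, 0, 0], [0, 0, 0], [0, 0, 0], [0, 0, 0]]' --slide '[[0, 0, 0], [0, 0, 0], [0, 0, 0], [0, 0, -1], [0, 0, -2.6], [0, 0, -4.2], [0, 0, -5.8], [0, 0, -7.4], [0, 0, -9]]' --claw '[70, 70, 70, 70, 70, 70, 70, 70, 70]'

```text
t: 3.95
ee_pos: [363.5, -303.3, 281.1]
orientation: [-0.0, 0.792, -0.61, 0.002]
contact_force: [0.9, -1.1, -1.0]
opening: 70.1
```

```bash
cat >> h.py <<'E'
def tilt(yaw,ang=30,flip=0):
    # tool aligned to spindle leaning to -x by ang, cutter yaw (deg); tool x toward cutter -y; 
    a=np.radians(ang); z=np.array([np.sin(a),0,-np.cos(a)]); x=np.array([0,-1.,0]) 
    y=np.cross(z,x); return Ro.from_euler('z',yaw,degrees=True).as_matrix()@np.c_[x,y,z]
E
python3 - <<'E'
from h import *; from workcell import bot
s=bot.observe(); st(s)
print(tilt(0))
plan(s,(526,-18,324),tilt(0))
E
```

```text
t 3.95 j [ 0.85 -0.04 -0.24  1.79 -0.01  1.39 -0.7 ] p [ 363.5 -303.3  281.1] op 70.1 F [ 0.9 -1.1 -1. ] T [-0.04 -0.05 -0.02] 
R [[0.256, -0.967, 0.004], [-0.967, -0.256, -0.003], [0.004, -0.003, -1.0]]
[[ 0.        -0.8660254  0.5      ]
 [-1.         0.         0.       ]
 [ 0.        -0.5       -0.8660254]]
slide [-7.799 -7.676 -1.436] dr [4.937 0.615 2.424]
```

Request:
servo_tool --dr '[[4.94, 0.62, 2.42], [4.94, 0.62, 2.42], [4.94, 0.62, 2.42], [4.94, 0.62, 2.42], [4.94, 0.62, 2.42], [4.94, 0.62, 2.42], [4.94, 0.62, 2.42], [4.94, 0.62, 2.42], [4.94, 0.62, 2.42], [4.94, 0.62, 2.42], [4.94, 0.62, 2.42], [4.94, 0.62, 2.42]]' --slide '[[-1.3, -1.3, -1.44], [-7.8, -7.68, -1.44], [-7.8, -7.68, -1.44], [-7.8, -7.68, -1.44], [-7.8, -7.68, -1.44], [-7.8, -7.68, -1.44], [-7.8, -7.68, -1.44], [-7.8, -7.68, -1.44], [-7.8, -7.68, -1.44], [-7.8, -7.68, -1.44], [-7.8, -7.68, -1.44], [-7.8, -7.68, -1.44]]' --claw '[70, 70, 70, 70, 70, 70, 70, 70, 70, 70, 70, 70]'

```text
t: 5.15
ee_pos: [525.8, -19.3, 324.0]
orientation: [0.183, -0.682, 0.684, -0.183]
contact_force: [-0.1, 0.1, -0.5]
opening: 69.9
```

```bash
python3 - <<'E'
from h import *; from workcell import bot
s=bot.observe(); st(s)
c=wcam(bot.capture("wrist"),s); np.savez("pics/w3.npz",**c); cv2.imwrite("pics/w3.png",c["color"])
print(proj(c,(576,-18,237)))
E
```

```text
t 5.15 j [ 0.5  -0.33 -0.44  2.02 -0.21  0.91 -1.44] p [525.8 -19.3 324. ] op 69.9 F [-0.1  0.1 -0.5] T [0.   0.49 0.02] 
R [[-0.002, -0.866, 0.5], [-1.0, 0.002, -0.001], [0.0, -0.5, -0.866]]
[318.72643833 200.31614299]
```

View pics/w3.png

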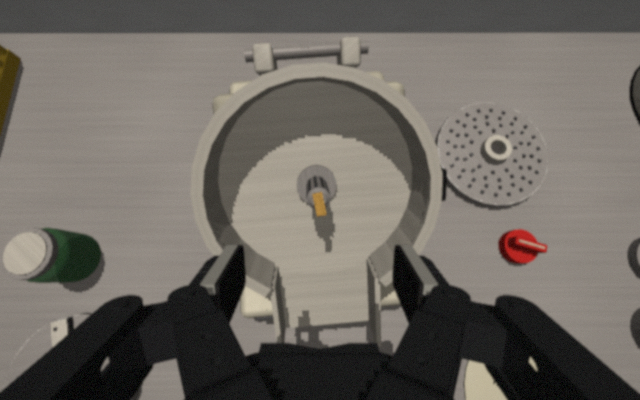

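The head is at about (319,204) and the bowl rim spans columns 193–440. Zooming in.

```bash
python3 - <<'E'
from h import *
c=load("pics/w3.npz"); im=c["color"][150:260,260:380]; cv2.imwrite("pics/w3c.png",cv2.resize(im,None,fx=5,fy=5,interpolation=cv2.INTER_CUBIC))
E
```

```text
(no output)
```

View pics/w3c.png

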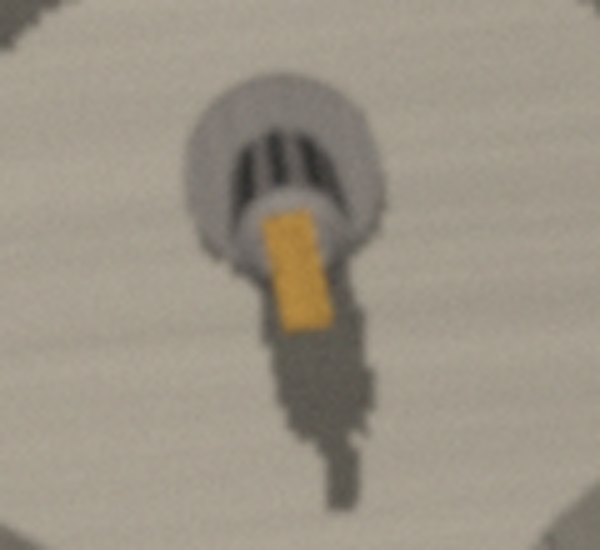

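Request:
servo_tool --dr '[[0, 0, 0], [0, 0, 0], [0, 0, 0], [0, 0, 0]]' --slide '[[1.5, 1, 0.5], [2.5, 1, 0.5], [2.5, 1, 0.5], [2.5, 1, 0.5]]' --claw '[70, 70, 70, 70]'

```text
t: 5.6
ee_pos: [507.0, -95.0, 296.0]
orientation: [0.183, -0.682, 0.684, -0.183]
contact_force: [-0.8, 0.4, 0.0]
opening: 70.3
```

```bash
python3 - <<'E'
from h import *; from workcell import bot
s=bot.observe(); st(s)
c=wcam(bot.capture("wrist"),s); np.savez("pics/w4.npz",**c)
p=proj(c,(576,-18,220)); print(p)
a,b=int(p[0])-60,int(p[1])-55; print(a,b)
im=c["color"][b:b+110,a:a+120]; cv2.imwrite("pics/w4c.png",cv2.resize(im,None,fx=5,fy=5,interpolation=cv2.INTER_CUBIC))
E
```

```text
t 5.6 j [ 0.5  -0.32 -0.27  2.08 -0.26  0.87 -1.24] p [507. -95. 296.] op 70.3 F [-0.8  0.4  0. ] T [ 0.02  0.57 -0.03] 
R [[-0.004, -0.866, 0.5], [-1.0, 0.004, -0.001], [-0.0, -0.5, -0.866]]
[221.95129781 174.20077137]
161 119
```

View pics/w4c.png

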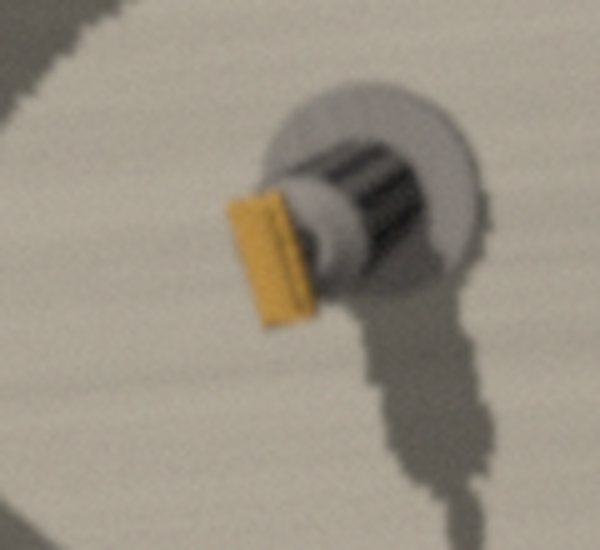

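```bash
python3 - <<'E'
from h import *
a=load("pics/w3.npz"); b=load("pics/w4.npz")
t=load("pics/top0.npz"); s=load("pics/scene0.npz")
P3=lambda x,y:(260+x/5-.4,150+y/5-.4); P4=lambda x,y:(161+x/5-.4,119+y/5-.4)
tip,g=tri(a,P3(298,270),b,P4(268,261)); print("tip",tip,g)
col,g2=tri(a,P3(284,171),b,P4(368,190)); print("collar",col,g2)
d=tip-col; L=np.linalg.norm(d); print(L,d/L,"yaw",np.degrees(np.arctan2(d[1],d[0]))-180,"lean",np.degrees(np.arccos(d[2]/L)))
print(proj(t,tip),proj(s,tip))
# head ends
e1,g=tri(a,P3(289,212),b,P4(250,198));e2,g=tri(a,P3(308,330),b,P4(285,323)); print(e1,e2,np.linalg.norm(e1-e2),(e1-e2)/np.linalg.norm(e1-e2))
R=tilt(0); h=R.T@(e1-e2); print("in tool",h, "deg from -y:",np.degrees(np.arctan2(h[0],-h[1])))
# cutter yaw by base edges? depth-based rim plane from w3
W=cloud(a)
u,v=np.meshgrid(range(640),range(400))
rel=(W-tip)@(d/L); 
E
```

```text
tip [572.63778072 -18.28119746 238.57435226] 0.5839484790531835
collar [606.4630535  -15.64597069 181.15243449] 0.515302618963327
66.69610287197253 [-0.50715516 -0.03951096  0.86094862] yaw -355.54525375918865 lean 30.57673862457457
[322.53767485 182.51583981] [301.6093067  171.43189943]
[580.57940725 -16.81657884 243.6703036 ] [564.1073031  -19.98111138 234.52392409] 19.104992526007518 [0.86218846 0.16563904 0.4787429 ]
in tool [ -3.16453254 -18.8384504    0.31505506] deg from -y: -9.535668131608459
```

The spindle is measured: tip about (572.6, -18.3, 238.6), cutter yaw about 4.3°, lean 30°, and the triangulated head length of 19.1 mm matches the stated 19 mm. Back to the ejector.

```bash
python3 - <<'E'
from h import *; from workcell import bot
s=bot.observe()
plan(s,(364.5,-303.5,250),down(-90)); plan(s,(364.5,-303.5,70),down(-90))
E
```

```text
slide [ 6.993  4.882 -1.039] dr [-5.006 -0.006 -0.02 ]
slide [6.992 7.885 4.156] dr [-5.006 -0.006 -0.02 ]
```

Request:
servo_tool --dr '[[-1, 0, 0], [-2, 0, 0], [-4, 0, 0], [-5, 0, 0], [-5, 0, 0], [-5, 0, 0], [-5, 0, 0], [-5, 0, 0], [-5, 0, 0], [-5, 0, 0], [-5, 0, 0], [-5, 0, 0], [-5, 0, 0], [-5, 0, 0]]' --slide '[[1.5, 0.5, -0.4], [3, 2, -0.6], [4.5, 3, -1], [6, 4.5, -1], [7, 4.9, -1], [7, 4.9, -1], [7, 5.5, 0], [7, 6.4, 1.5], [7, 7.3, 3], [7, 7.9, 4.15], [7, 7.9, 4.15], [7, 7.9, 4.15], [7, 7.9, 4.15], [7, 7.9, 4.15]]' --claw '[60, 60, 60, 60, 60, 60, 60, 60, 60, 60, 60, 60, 60, 60]'

```text
t: 7.05
ee_pos: [365.6, -304.6, 72.4]
orientation: [0.001, -0.706, 0.708, -0.002]
contact_force: [-0.4, -0.3, -0.3]
opening: 59.9
```

```bash
python3 - <<'E'
from h import *; from workcell import bot
s=bot.observe(); st(s)
c=wcam(bot.capture("wrist"),s); np.savez("pics/w5.npz",**c)
p=proj(c,(364.5,-303.5,22)); print(p)
a,b=int(p[0])-60,int(p[1])-55; print(a,b)
im=c["color"][b:b+110,a:a+120]; cv2.imwrite("pics/w5c.png",cv2.resize(im,None,fx=5,fy=5,interpolation=cv2.INTER_CUBIC))
E
```

```text
t 7.05 j [ 0.66  0.14 -0.07  2.06  0.01  0.94 -0.98] p [ 365.6 -304.6   72.4] op 59.9 F [-0.4 -0.3 -0.3] T [-0.06  0.02 -0.04] 
R [[-0.002, -1.0, 0.004], [-1.0, 0.002, -0.003], [0.003, -0.004, -1.0]]
[319.03434368 223.74545874]
259 168
```

View pics/w5c.png

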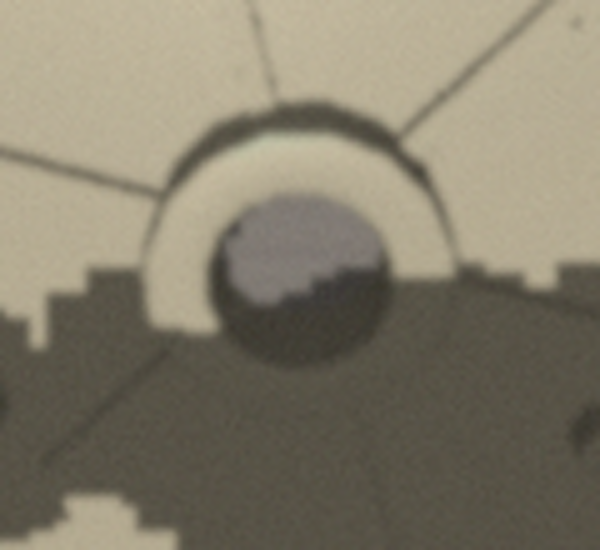

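Request:
servo_tool --dr '[[0, 0, 0], [0, 0, 0], [0, 0, 0], [0, 0, 0], [0, 0, 0], [0, 0, 0], [0, 0, 0], [0, 0, 0], [0, 0, 0], [0, 0, 0], [0, 0, 0]]' --slide '[[-0.07, 0.07, 0.8], [-0.07, 0.07, 1.6], [-0.07, 0.07, 2.05], [-0.07, 0.07, 2.05], [-0.07, 0.07, 2.05], [-0.07, 0.07, 2.05], [-0.07, 0.07, 2.05], [-0.07, 0.07, 2.05], [-0.07, 0.07, 2.05], [-0.07, 0.07, 2.05], [-0.07, 0.07, 2.05]]' --claw '[60, 60, 60, 60, 60, 60, 30, 30, 30, 30, 30]' --force 60

```text
t: 8.2
ee_pos: [364.1, -303.2, 12.1]
orientation: [0.001, -0.706, 0.708, -0.003]
contact_force: [-3.3, 2.5, 12.9]
opening: 38.9
```

```bash
python3 - <<'E'
from h import *; from workcell import bot
s=bot.observe(); st(s)
c=wcam(bot.capture("wrist"),s); np.savez("pics/w6.npz",**c); cv2.imwrite("pics/w6.png",c["color"])
print(proj(c,(364.5,-303.6,22)), proj(c,s["ee_pos"]+[0,0,13]))
E
```

```text
t 8.2 j [ 0.66  0.22 -0.07  2.11  0.02  0.8  -0.99] p [ 364.1 -303.2   12.1] op 38.9 F [-3.3  2.5 12.9] T [0.36 0.65 0.17] 
R [[-0.002, -1.0, 0.005], [-1.0, 0.002, -0.003], [0.003, -0.005, -1.0]]
[322.76012276 265.60673087] [321.92347583 269.48082659]
```

View pics/w6.png

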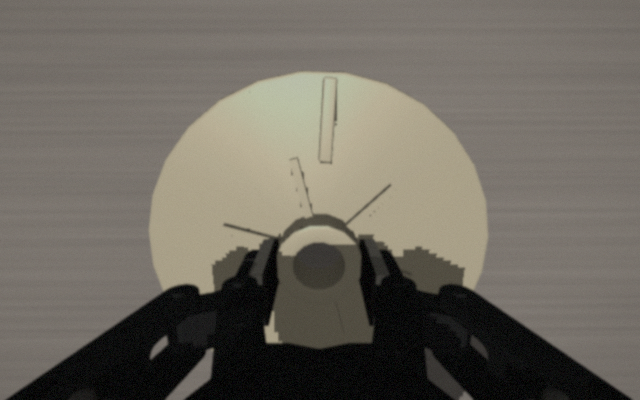

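The hub is gripped at (319,266). The wrist camera shows a tool-x bias of about 1.5 mm against the finger centre, which I'll correct for. Lifting, then going above the spindle.

```bash
cat >> h.py <<'E'
YAW=4.3
A=tilt(YAW)[:,2]*-1
TIPM=np.array([572.64,-18.28,238.57])
TIP=TIPM+1.5*tilt(YAW)[:,0]
E
python3 - <<'E'
from h import *; from workcell import bot
s=bot.observe()
R=tilt(YAW)
plan(s,(364,-303,320))
for h in (60,45): 
    p=TIP+A*h+0.4*R[:,1]; print(p); plan(s,p,R)
E
```

```text
slide [  0.03   -0.047 -10.265] dr [0. 0. 0.]
[542.49147902 -22.0511129  290.33152423]
slide [-9.35  -5.973 -9.278] dr [ 4.95  -0.227 -0.71 ]
[549.97036752 -21.48877245 277.34114317]
slide [-9.371 -6.22  -8.844] dr [ 4.95  -0.227 -0.71 ]
```

Request:
servo_tool --dr '[[0, 0, 0], [0, 0, 0], [0, 0, 0], [0, 0, 0], [0, 0, 0], [0, 0, 0], [0, 0, 0], [0, 0, 0], [0, 0, 0], [0.8, 0, 0], [1.6, -0.1, -0.2], [2.6, -0.1, -0.4], [3.6, -0.2, -0.5], [4.5, -0.2, -0.7], [4.95, -0.23, -0.71], [4.95, -0.23, -0.71], [4.95, -0.23, -0.71], [4.95, -0.23, -0.71], [4.95, -0.23, -0.71], [4.95, -0.23, -0.71]]' --slide '[[0, 0, -0.2], [0, 0, -0.8], [0, 0, -2], [0, 0, -3.3], [0, 0, -4.7], [0, 0, -6.1], [0, 0, -7.5], [0, 0, -9], [0, 0, -10], [-0.8, -0.4, -10.3], [-1.8, -0.9, -10.3], [-3, -1.6, -10.3], [-4.2, -2.4, -10.3], [-5.4, -3.2, -10.3], [-6.6, -4, -10.2], [-7.7, -4.7, -10], [-8.6, -5.4, -9.7], [-9.2, -5.9, -9.4], [-9.35, -5.97, -9.28], [-9.35, -5.97, -9.28]]' --claw '[30, 30, 30, 30, 30, 30, 30, 30, 30, 30, 30, 30, 30, 30, 30, 30, 30, 30, 30, 30]' --force 60

```text
t: 10.25
ee_pos: [541.7, -21.5, 289.6]
orientation: [-0.189, 0.709, -0.657, 0.175]
contact_force: [0.7, 0.0, -1.8]
opening: 38.7
```

Request:
servo_tool --dr '[[0, 0, 0], [0, 0, 0]]' --slide '[[0, 0, 0], [0, 0, 0]]' --claw '[30, 30]'

```text
t: 10.45
ee_pos: [541.3, -22.6, 290.0]
orientation: [-0.189, 0.708, -0.657, 0.175]
contact_force: [1.1, -1.2, -1.4]
opening: 38.9
```

```bash
python3 - <<'E'
from h import *; from workcell import bot
s=bot.observe(); st(s)
c=wcam(bot.capture("wrist"),s); np.savez("pics/w7.npz",**c); cv2.imwrite("pics/w7.png",c["color"])
R=tilt(YAW)
print("err vs h60",R.T@(s["ee_pos"]-(TIP+A*60+0.4*R[:,1])))
plan(s,TIP+A*60+0.4*R[:,1],R)
E
```

```text
t 10.45 j [ 0.53 -0.27 -0.45  2.05 -0.25  0.83 -1.31] p [541.3 -22.6 290. ] op 38.9 F [ 1.1 -1.2 -1.4] T [-0.02  0.71 -0.  ] 
R [[0.075, -0.864, 0.497], [-0.997, -0.065, 0.037], [-0.0, -0.499, -0.867]]
err vs h60 [ 0.48415605  1.22341663 -0.2765976 ]
slide [-0.016 -0.041  0.009] dr [ 0.016  0.001 -0.001]
```

View pics/w7.png

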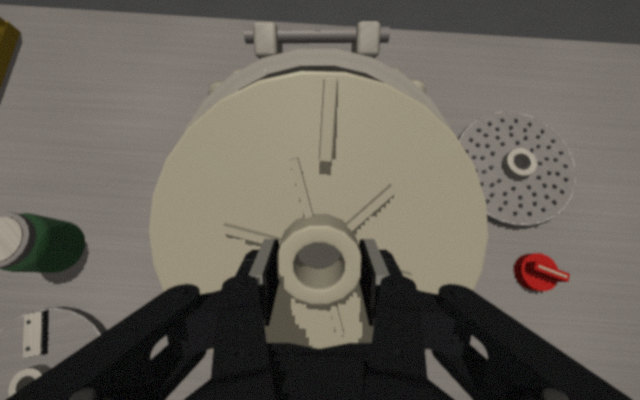

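The plate is held square and the hinge bar is level, so the yaw matches. Lowering to just around the tip.

Request:
servo_tool --dr '[[0, 0, 0], [0, 0, 0], [0, 0, 0], [0, 0, 0], [0, 0, 0], [0, 0, 0]]' --slide '[[-0.02, -0.05, 0.4], [-0.02, -0.05, 0.8], [-0.02, -0.05, 1.2], [-0.02, -0.05, 1.4], [-0.02, -0.05, 1.4], [-0.02, -0.05, 1.4]]' --claw '[30, 30, 30, 30, 30, 30]'

```text
t: 11.1
ee_pos: [563.6, -20.2, 254.2]
orientation: [-0.189, 0.708, -0.657, 0.175]
contact_force: [0.1, 0.9, -1.8]
opening: 38.6
```

```bash
cat > look.py <<'E'
import sys
from h import *; from workcell import bot
def look(n,h0,off=(0,0),crop=None):
    s=bot.observe(); st(s)
    c=wcam(bot.capture("wrist"),s); np.savez(f"pics/{n}.npz",**c)
    im=c["color"]
    if crop: 
        x0,y0,x1,y1=crop; im=cv2.resize(im[y0:y1,x0:x1],None,fx=5,fy=5,interpolation=cv2.INTER_CUBIC)
    cv2.imwrite(f"pics/{n}.png",im)
    R=tilt(YAW); e=R.T@(s["ee_pos"]-TIP); print("TCP rel tip in tool axes",e.round(2),"h",-e[2].round(2))
    plan(s,TIP+A*h0+R[:,0]*off[0]+R[:,1]*off[1],R); print("tip proj",proj(c,TIPM))
E
python3 -c "
from look import *
look('w8',18,(0,.4),(260,200,380,310))"
```

```text
t 11.1 j [ 0.53 -0.19 -0.49  2.06 -0.21  0.74 -1.35] p [563.6 -20.2 254.2] op 38.6 F [ 0.1  0.9 -1.8] T [-0.1   0.71  0.04] 
R [[0.075, -0.865, 0.497], [-0.997, -0.065, 0.038], [-0.0, -0.498, -0.867]]
TCP rel tip in tool axes [ -0.25   0.12 -18.08] h 18.08
slide [0.008 0.009 0.003] dr [ 0.018  0.004 -0.001]
tip proj [318.90129615 241.95097406]
```

View pics/w8.png

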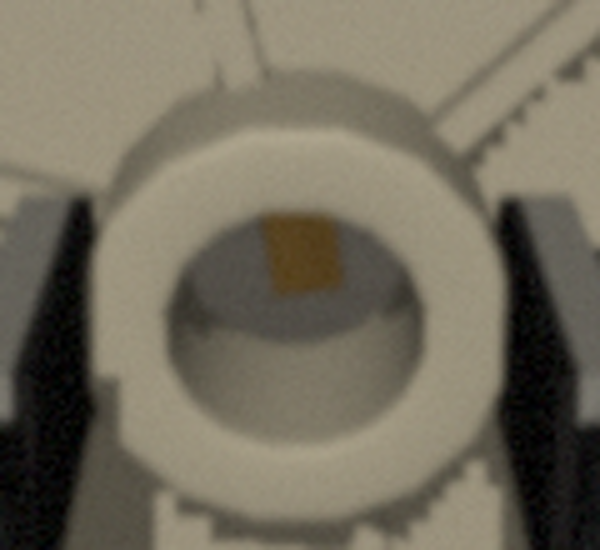

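The head shows centred through the bore, with its lower edge at (302,290) in the crop. Threading down.

Request:
servo_tool --dr '[[0, 0, 0], [0, 0, 0], [0, 0, 0], [0, 0, 0], [0, 0, 0], [0, 0, 0], [0, 0, 0], [0, 0, 0], [0, 0, 0], [0, 0, 0]]' --slide '[[0.01, 0.01, 0.25], [0.01, 0.01, 0.5], [0.01, 0.01, 0.75], [0.01, 0.01, 1.0], [0.01, 0.01, 1.25], [0.01, 0.01, 1.5], [0.01, 0.01, 1.75], [0.01, 0.01, 2.0], [0.01, 0.01, 2.2], [0.01, 0.01, 2.2]]' --claw '[30, 30, 30, 30, 30, 30, 30, 30, 30, 30]'

```text
t: 12.15
ee_pos: [596.2, -18.0, 196.1]
orientation: [-0.189, 0.708, -0.657, 0.175]
contact_force: [-0.5, 0.1, -1.7]
opening: 39.1
```

```bash
python3 -c "
from look import *
look('w9',-56.9,(0,.4))"
```

```text
t 12.15 j [ 0.53 -0.06 -0.54  2.08 -0.11  0.59 -1.43] p [596.2 -18.  196.1] op 39.1 F [-0.5  0.1 -1.7] T [0.02 0.79 0.04] 
R [[0.075, -0.865, 0.496], [-0.997, -0.065, 0.038], [-0.001, -0.498, -0.867]]
TCP rel tip in tool axes [-3.000e-02  8.900e-01  4.849e+01] h -48.49
slide [ 0.001 -0.017  0.28 ] dr [ 0.025  0.007 -0.002]
tip proj [318.16668522 318.3117528 ]
```

View pics/w9.png

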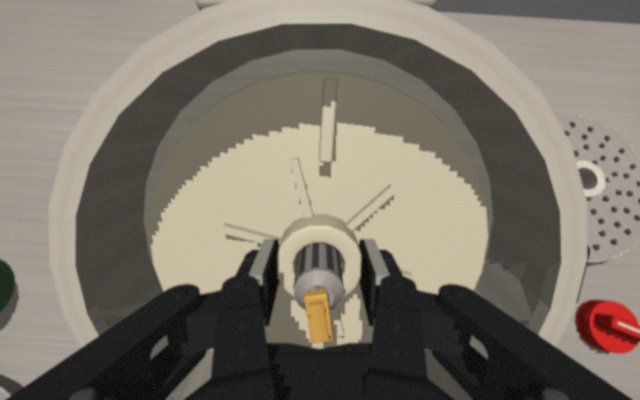

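It is threaded with no contact force. Seating it now.

Request:
servo_tool --dr '[[0, 0, 0], [0, 0, 0], [0, 0, 0], [0, 0, 0], [0, 0, 0]]' --slide '[[0, -0.02, 0.1], [0, -0.02, 0.2], [0, -0.02, 0.25], [0, -0.02, 0.29], [0, -0.02, 0.29]]' --claw '[30, 30, 30, 30, 30]'

```text
t: 12.7
ee_pos: [600.4, -17.8, 191.3]
orientation: [-0.188, 0.709, -0.657, 0.175]
contact_force: [-33.0, 0.2, 28.9]
opening: 38.8
```

```bash
python3 -c "
from h import *; from workcell import bot
s=bot.observe(); st(s); R=tilt(YAW); print(R.T@(s['ee_pos']-TIP), R.T@s['contact_force'])"
```

```text
t 12.7 j [ 0.53 -0.04 -0.54  2.08 -0.09  0.58 -1.45] p [600.4 -17.8 191.3] op 38.8 F [-33.    0.2  28.9] T [0.28 3.53 0.27] 
R [[0.075, -0.865, 0.496], [-0.997, -0.066, 0.037], [0.001, -0.498, -0.867]]
[ 0.10362645 -0.31890952 54.81796482] [ -2.68635162  14.03956957 -41.4710576 ]
```

Request:
servo_tool --dr '[[0, 0, 0], [0, 0, 0], [0, 0, 0], [0, 0, 0], [0, 0, 0], [0, 0, 0], [0, 0, 0], [0, 0, 0]]' --slide '[[0, 0, -0.02], [0, 0, -0.02], [0, 0, -0.02], [0, 0, -0.02], [0, 0, -0.02], [0, 0, -0.8], [0, 0, -1.6], [0, 0, -1.6]]' --claw '[60, 60, 60, 60, 60, 60, 60, 60]'

```text
t: 13.5
ee_pos: [577.2, -19.7, 235.8]
orientation: [-0.189, 0.708, -0.657, 0.177]
contact_force: [0.1, 0.8, 0.7]
opening: 60.3
```

```bash
python3 -c "
from look import *
look('w10',-56.9,(0,.4))"
```

```text
t 13.5 j [ 0.54 -0.15 -0.51  2.07 -0.18  0.69 -1.37] p [577.2 -19.7 235.8] op 60.3 F [0.1 0.8 0.7] T [-0.03  0.54  0.04] 
R [[0.075, -0.863, 0.5], [-0.997, -0.066, 0.035], [0.002, -0.501, -0.865]]
TCP rel tip in tool axes [ 0.29 -2.48  4.58] h -4.58
slide [-0.014  0.098  1.744] dr [-0.012 -0.021  0.009]
tip proj [317.78317714 266.01003431]
```

View pics/w10.png

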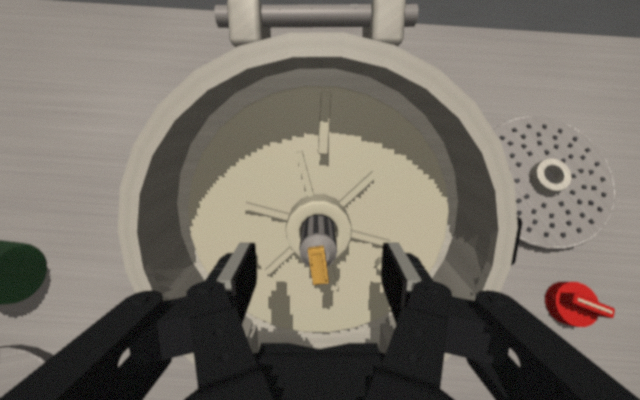

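```bash
python3 - <<'E'
from h import *
c=load("pics/w10.npz"); W=cloud(c); H=(W-TIP)@A
def at(u,v,r=3): return np.nanmedian(H[v-r:v+r+1,u-r:u+r+1]).round(1)
for nm,u,v in[("plate up",280,140),("plate R",410,190),("plate L",215,210),("plate low",320,318),("hub ring",319,203),("hub",298,225),("hub",341,225),("rim top",320,48),("rim L",129,220),("rim R",507,220),("head",318,265)]: print(nm,at(u,v,1),at(u,v,3))
pts=[W[v-3:v+4,u-3:u+4].reshape(-1,3) for u,v in[(280,140),(410,190),(215,210),(320,318),(250,150),(380,160)]]
P=np.vstack(pts);P=P[~np.isnan(P[:,0])]; m=P.mean(0); n=np.linalg.svd(P-m)[2][2]; n*=np.sign(n[2]); print("plane n",n,"A",A,np.degrees(np.arccos(n@A)))
E
```

```text
plate up -62.0 -62.0
plate R -63.0 -62.6
plate L -61.8 -61.9
plate low -62.3 -62.5
hub ring -45.3 -45.5
hub -45.1 -45.4
hub -45.1 -45.2
rim top -20.1 -20.2
rim L -19.4 -19.8
rim R -21.2 -20.8
head 1.8 1.8
plane n [-0.49951084 -0.04274794  0.86525229] A [-0.49859257 -0.03748936  0.8660254 ] 0.30904505392105563
```

The ejector is fully down: by depth its plate top is 64.1 mm below the tip (64 expected) and its plane is within 0.3° of the axis. Next, the slicing disc.

```bash
sed -i 's/^TIP=.*/TIP=TIPM+1.5*tilt(YAW)[:,0]+1.8*A/' h.py; python3 - <<'E'
from h import *; from workcell import bot
s=bot.observe(); R=tilt(YAW)
plan(s,TIP+A*50,R)
plan(s,(450,150,320),down(-77)); plan(s,(379,311,130),down(-77))
E
```

```text
slide [-0.007  0.055 -1.921] dr [ 0.001 -0.019  0.007]
slide [-5.953  1.86  -4.384] dr [-4.988 -0.4   -1.415]
slide [-11.495   6.718   0.111] dr [-4.988 -0.4   -1.415]
```

Request:
servo_tool --dr '[[0, 0, 0], [0, 0, 0], [0, 0, 0], [-0.8, -0.1, -0.2], [-2, -0.2, -0.6], [-3.2, -0.3, -1], [-4.4, -0.4, -1.3], [-5, -0.4, -1.4], [-5, -0.4, -1.4], [-5, -0.4, -1.4], [-5, -0.4, -1.4], [-5, -0.4, -1.4], [-5, -0.4, -1.4], [-5, -0.4, -1.4], [-5, -0.4, -1.4], [-5, -0.4, -1.4], [-5, -0.4, -1.4], [-5, -0.4, -1.4], [-5, -0.4, -1.4], [-5, -0.4, -1.4]]' --slide '[[0, 0.05, -1], [0, 0.05, -2], [-0.3, 0.2, -3], [-1.3, 0.5, -4], [-2.5, 0.9, -4.4], [-3.7, 1.2, -4.4], [-4.9, 1.5, -4.4], [-6, 1.9, -4.4], [-7, 2.7, -3.5], [-8, 3.6, -2.7], [-9, 4.5, -1.9], [-10, 5.4, -1.1], [-11, 6.3, -0.3], [-11.5, 6.72, 0.1], [-11.5, 6.72, 0.1], [-11.5, 6.72, 0.1], [-11.5, 6.72, 0.1], [-11.5, 6.72, 0.1], [-11.5, 6.72, 0.1], [-11.5, 6.72, 0.1]]' --claw '[60, 60, 60, 60, 60, 60, 60, 60, 60, 60, 60, 60, 60, 60, 60, 60, 60, 60, 60, 60]'

```text
t: 15.55
ee_pos: [379.3, 310.8, 130.7]
orientation: [-0.0, 0.782, -0.624, -0.0]
contact_force: [-0.1, 0.0, -0.2]
opening: 60.3
```

```bash
python3 - <<'E'
from h import *; from workcell import bot
s=bot.observe(); st(s)
c=wcam(bot.capture("wrist"),s); np.savez("pics/w11.npz",**c); cv2.imwrite("pics/w11.png",c["color"])
print(proj(c,(379,311,34)))
E
```

```text
t 15.55 j [ 0.14  0.21 -1.    1.93  0.19  1.1  -2.28] p [379.3 310.8 130.7] op 60.3 F [-0.1  0.  -0.2] T [0.02 0.   0.03] 
R [[0.222, -0.975, -0.0], [-0.975, -0.222, 0.0], [-0.0, 0.0, -1.0]]
[319.99477701 202.37571965]
```

View pics/w11.png

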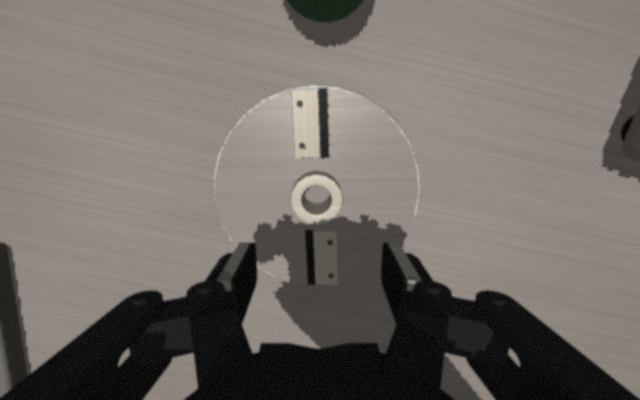

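The blades run vertically in the view, along tool y, which suits the grip. The hub is at about (316,198).

```bash
python3 - <<'E'
from h import *
c=load("pics/w11.npz"); im=c["color"][160:230,280:360]; cv2.imwrite("pics/w11c.png",cv2.resize(im,None,fx=8,fy=8,interpolation=cv2.INTER_CUBIC))
E
```

```text
(no output)
```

View pics/w11c.png

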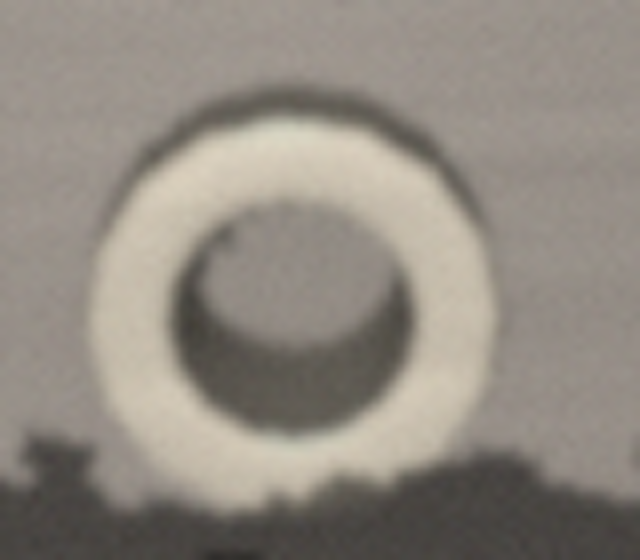

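```bash
python3 - <<'E'
from h import *; from workcell import bot
s=bot.observe()
c=load("pics/w11.npz"); p=onz(c,315.9,199.0,34); R=down(-77); q=p+1.5*R[:,0]; print(p,q)
plan(s,(q[0],q[1],24),R)
E
```

```text
[380.99289708 314.77480465  34.        ] [381.33032366 313.31324956  34.        ]
slide [-0.062 -0.09   3.553] dr [ 0.004  0.003 -0.022]
```

Request:
servo_tool --dr '[[0, 0, 0], [0, 0, 0], [0, 0, 0], [0, 0, 0], [0, 0, 0], [0, 0, 0], [0, 0, 0], [0, 0, 0], [0, 0, 0], [0, 0, 0], [0, 0, 0], [0, 0, 0]]' --slide '[[-0.06, -0.09, 1.2], [-0.06, -0.09, 2.2], [-0.06, -0.09, 3], [-0.06, -0.09, 3.4], [-0.06, -0.09, 3.55], [-0.06, -0.09, 3.55], [-0.06, -0.09, 3.55], [-0.06, -0.09, 3.55], [-0.06, -0.09, 3.55], [-0.06, -0.09, 3.55], [-0.06, -0.09, 3.55], [-0.06, -0.09, 3.55]]' --claw '[60, 60, 60, 60, 60, 60, 60, 30, 30, 30, 30, 30]' --force 80

```text
t: 16.8
ee_pos: [382.1, 313.6, 25.8]
orientation: [-0.0, 0.782, -0.624, 0.001]
contact_force: [-5.1, -4.7, 17.9]
opening: 38.0
```

```bash
python3 - <<'E'
from h import *; from workcell import bot
s=bot.observe(); st(s)
c=wcam(bot.capture("wrist"),s); np.savez("pics/w12.npz",**c); cv2.imwrite("pics/w12.png",c["color"])
R=down(-77); print(proj(c,(381,314.8,34)), R.T@(np.array([381,314.8,34])-s["ee_pos"]))
R=tilt(YAW)
plan(s,s["ee_pos"]+[0,0,290]); plan(s,(470,150,330),R)
plan(s,TIP+A*60,R)
E
```

```text
t 16.8 j [ 0.03  0.38 -0.91  2.02  0.38  0.92 -2.43] p [382.1 313.6  25.8] op 38.0 F [-5.1 -4.7 17.9] T [-0.96  0.91 -0.05] 
R [[0.222, -0.975, 0.001], [-0.975, -0.222, -0.0], [0.0, -0.001, -1.0]]
[318.24375377 266.66680388] [-1.41594534  0.78647653 -8.17071441]
slide [ 3.000e-03 -1.400e-02 -9.667e+00] dr [0. 0. 0.]
slide [  5.972  -1.659 -10.135] dr [4.977 0.371 1.393]
slide [12.097 -2.719 -8.867] dr [4.977 0.371 1.393]
```

View pics/w12.png

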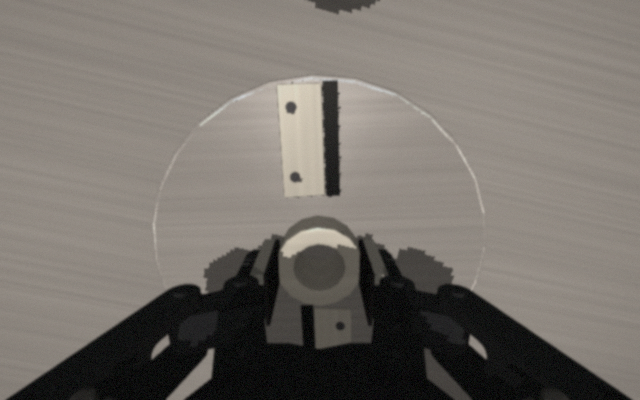

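The hub is gripped and centred at (319,266). Lifting and carrying it to the spindle.

Request:
servo_tool --dr '[[0, 0, 0], [0, 0, 0], [0, 0, 0], [0, 0, 0], [0, 0, 0], [0, 0, 0], [0, 0, 0], [0, 0, 0], [0, 0, 0], [0, 0, 0], [0.5, 0, 0.1], [1.2, 0.1, 0.3], [2, 0.1, 0.5], [2.8, 0.2, 0.8], [3.6, 0.3, 1], [4.3, 0.3, 1.2], [4.8, 0.4, 1.3], [4.98, 0.37, 1.39], [4.98, 0.37, 1.39], [4.98, 0.37, 1.39]]' --slide '[[0, 0, -0.2], [0, 0, -0.8], [0, 0, -1.8], [0, 0, -3], [0, 0, -4.2], [0, 0, -5.5], [0, 0, -6.8], [0, 0, -8.1], [0, 0, -9.2], [0.4, -0.1, -10], [1.4, -0.3, -10.2], [2.6, -0.7, -10.3], [3.8, -1, -10.3], [5, -1.3, -10.3], [6.2, -1.6, -10.3], [7.4, -1.8, -10.2], [8.6, -2, -10], [9.8, -2.3, -9.7], [11, -2.5, -9.3], [11.8, -2.7, -9]]' --claw '[30, 30, 30, 30, 30, 30, 30, 30, 30, 30, 30, 30, 30, 30, 30, 30, 30, 30, 30, 30]'

```text
t: 18.85
ee_pos: [538.5, -15.7, 294.5]
orientation: [-0.189, 0.708, -0.657, 0.176]
contact_force: [0.3, 0.8, -5.3]
opening: 38.0
```

```bash
python3 -c "
from look import *
look('w13',45,(0,-0.8))"
```

```text
t 18.85 j [ 0.3  -0.27 -0.28  2.05 -0.16  0.84 -1.41] p [538.5 -15.7 294.5] op 38.0 F [ 0.3  0.8 -5.3] T [ 0.    1.04 -0.  ] 
R [[0.074, -0.865, 0.497], [-0.997, -0.064, 0.037], [0.0, -0.498, -0.867]]
TCP rel tip in tool axes [ -6.65   1.35 -63.6 ] h 63.6
slide [ 0.221 -0.073  0.62 ] dr [ 0.018 -0.005 -0.006]
tip proj [328.04716689 212.49701703]
```

View pics/w13.png

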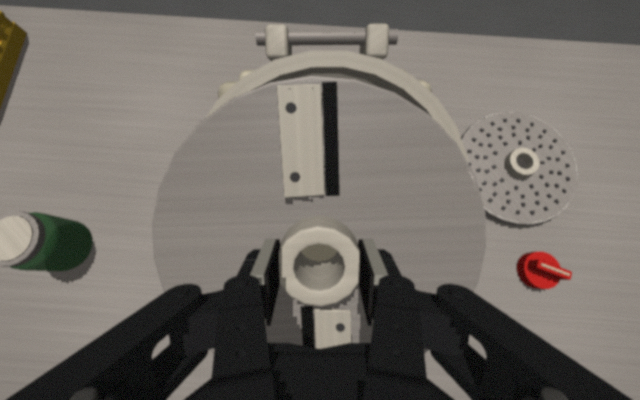

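Request:
servo_tool --dr '[[0, 0, 0], [0, 0, 0], [0, 0, 0], [0, 0, 0], [0, 0, 0], [0, 0, 0]]' --slide '[[0.22, -0.07, 0.4], [0.22, -0.07, 0.7], [0.22, -0.07, 0.9], [0.22, -0.07, 1.0], [0.22, -0.07, 1.0], [0.22, -0.07, 1.0]]' --claw '[30, 30, 30, 30, 30, 30]'

```text
t: 19.5
ee_pos: [556.2, -24.0, 268.2]
orientation: [-0.188, 0.707, -0.658, 0.175]
contact_force: [-0.2, 0.3, -4.8]
opening: 38.0
```

```bash
python3 -c "
from look import *
look('w14',-15,(0,-0.8),(260,200,380,310))"
```

```text
t 19.5 j [ 0.31 -0.22 -0.28  2.06 -0.15  0.77 -1.4 ] p [556.2 -24.  268.2] op 38.0 F [-0.2  0.3 -4.8] T [-0.1   1.05  0.05] 
R [[0.072, -0.865, 0.496], [-0.997, -0.062, 0.035], [0.0, -0.497, -0.868]]
TCP rel tip in tool axes [  2.93  -0.28 -32.28] h 32.28
slide [-0.101 -0.022  1.576] dr [ 0.03  -0.018 -0.027]
tip proj [313.48036566 231.63575509]
```

View pics/w14.png

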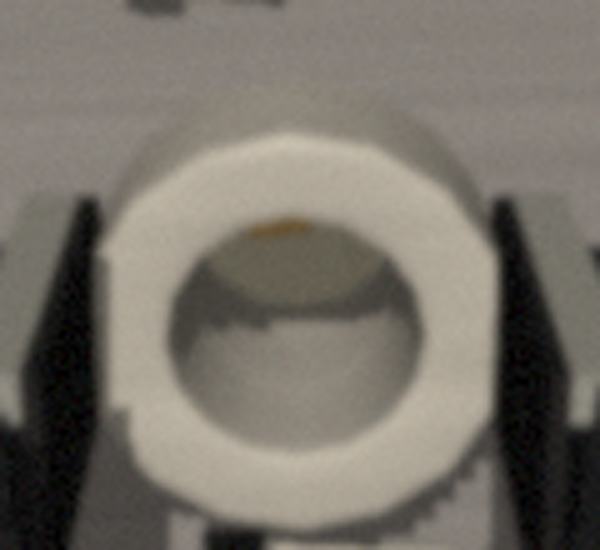

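Request:
servo_tool --dr '[[0, 0, 0], [0, 0, 0], [0, 0, 0], [0, 0, 0]]' --slide '[[-0.1, -0.02, 0.1], [-0.1, -0.02, 0.15], [-0.1, -0.02, 0.15], [-0.1, -0.02, 0.15]]' --claw '[30, 30, 30, 30]'

```text
t: 19.95
ee_pos: [558.8, -20.9, 264.7]
orientation: [-0.188, 0.707, -0.658, 0.175]
contact_force: [-0.3, 0.0, -4.5]
opening: 37.5
```

```bash
python3 -c "
from look import *
look('w15',-15,(0,-0.8),(260,200,380,310))"
```

```text
t 19.95 j [ 0.3  -0.21 -0.29  2.06 -0.14  0.76 -1.41] p [558.8 -20.9 264.7] op 37.5 F [-0.3  0.  -4.5] T [-0.09  1.01  0.08] 
R [[0.072, -0.865, 0.496], [-0.997, -0.062, 0.035], [0.0, -0.497, -0.868]]
TCP rel tip in tool axes [  0.06  -0.9  -27.8 ] h 27.8
slide [-5.000e-03 -1.000e-03  1.427e+00] dr [ 0.03  -0.019 -0.027]
tip proj [318.2698917  235.49370686]
```

View pics/w15.png

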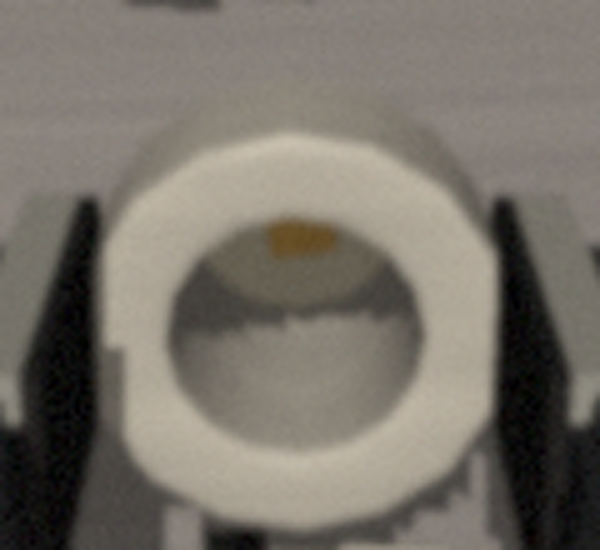

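```bash
python3 - <<'E'
from h import *
c=load("pics/w15.npz"); W=cloud(c); R=tilt(YAW); L=(W-TIP)@R; 
def at(u,v,r=1): return np.nanmedian(L[v-r:v+r+1,u-r:u+r+1].reshape(-1,3),0).round(1)
for nm,u,v in[("head",321,248),("ej hub?",319,257),("ring top",319,233),("ring bot",319,296),("ringL",287,262),("ringR",351,262)]: print(nm,at(u,v))
pts=[W[v-3:v+4,u-3:u+4].reshape(-1,3) for u,v in[(240,130),(400,150),(200,200),(440,220),(240,190),(380,110)]]
P=np.vstack(pts);P=P[~np.isnan(P[:,0])]; m=P.mean(0); n=np.linalg.svd(P-m)[2][2]; n*=np.sign(n[2]); print("plane n in tool",R.T@n,"height",((m-TIP)@A))
im=c["color"].astype(int); 
# hub ring mask via height: 
H=-L[...,2]; 
m=(abs(H-np.array(at(287,262))[2]*-1)<2.5); ys,xs=np.nonzero(m&(np.hypot(L[...,0],L[...,1])<35)); print(len(xs))
q=L[m&(np.hypot(L[...,0],L[...,1])<35)]; print("ring ext x",np.percentile(q[:,0],[1,99]),"y",np.percentile(q[:,1],[1,99]))
E
```

```text
head [0.1 7.4 0.6]
ej hub? [-1.1 45.  64. ]
ring top [ -1.1 -16.6 -34.9]
ring bot [ -1.2  16.  -35.7]
ringL [-16.2  -2.  -35.1]
ringR [ 14.   -2.2 -35.2]
plane n in tool [-0.00123904 -0.02447384 -0.9996997 ] height 16.812116535023556
3767
ring ext x [-24.6619599   21.88009852] y [-19.22294227  19.84568002]
```

```bash
python3 - <<'E'
from h import *
R=tilt(YAW)
for f,rows in(("w8",[257.5,258.5,267.5,243]),("w15",[250,251,258,261,262])):
    c=load(f"pics/{f}.npz")
    for v in rows:
        o,d=ray(c,319,v); o=R.T@(o-TIP); d=R.T@d
        print(f,v,[(h,round((o+d*(-h-o[2])/d[2])[1],1)) for h in(-2,0,1.2,3,6,10)])
    im=c["color"]; print(im[238:300:1,319].tolist() if f=="w15" else "")
E
```

```text
w8 257.5 [(-2, np.float64(9.5)), (0, np.float64(8.5)), (1.2, np.float64(7.9)), (3, np.float64(7.0)), (6, np.float64(5.5)), (10, np.float64(3.5))]
w8 258.5 [(-2, np.float64(10.1)), (0, np.float64(9.1)), (1.2, np.float64(8.5)), (3, np.float64(7.6)), (6, np.float64(6.1)), (10, np.float64(4.1))]
w8 267.5 [(-2, np.float64(15.7)), (0, np.float64(14.6)), (1.2, np.float64(14.0)), (3, np.float64(13.0)), (6, np.float64(11.4)), (10, np.float64(9.2))]
w8 243 [(-2, np.float64(0.7)), (0, np.float64(-0.2)), (1.2, np.float64(-0.7)), (3, np.float64(-1.5)), (6, np.float64(-2.8)), (10, np.float64(-4.6))]

w15 250 [(-2, np.float64(9.4)), (0, np.float64(8.4)), (1.2, np.float64(7.9)), (3, np.float64(7.0)), (6, np.float64(5.6)), (10, np.float64(3.7))]
w15 251 [(-2, np.float64(10.0)), (0, np.float64(9.1)), (1.2, np.float64(8.5)), (3, np.float64(7.7)), (6, np.float64(6.2)), (10, np.float64(4.3))]
w15 258 [(-2, np.float64(14.6)), (0, np.float64(13.6)), (1.2, np.float64(13.0)), (3, np.float64(12.1)), (6, np.float64(10.6)), (10, np.float64(8.6))]
w15 261 [(-2, np.float64(16.6)), (0, np.float64(15.6)), (1.2, np.
[... 546 characters left out ...]
, [79, 94, 101], [83, 96, 101], [77, 90, 96], [73, 85, 87], [73, 82, 86], [90, 98, 103], [108, 119, 127], [121, 136, 140], [123, 134, 141], [118, 128, 136], [121, 132, 140], [120, 132, 140], [119, 131, 139], [121, 133, 138], [120, 133, 139], [119, 132, 139], [120, 133, 139], [122, 136, 140], [123, 134, 140], [125, 137, 143], [123, 136, 143], [124, 135, 142], [125, 136, 144], [124, 137, 143], [122, 133, 139], [121, 133, 139], [121, 132, 140], [122, 133, 140], [123, 135, 143], [123, 133, 142], [124, 137, 143], [129, 143, 150], [146, 162, 169], [159, 176, 183], [167, 183, 192], [164, 181, 186], [160, 177, 186], [159, 173, 183], [153, 169, 177], [153, 168, 177], [147, 162, 170], [150, 164, 174]]
```

The head end appears at the same place in both views, so the tip estimate is consistent. Depth puts the disc's hub centred within about 0.5 mm, but the disc has sagged about 1.2° in the grip. I'll correct that tilt and descend gently.

Request:
servo_tool --dr '[[0.2, 0, 0], [0.2, 0, 0], [0.2, 0, 0], [0.2, 0, 0], [0.2, 0, 0], [0.2, 0, 0], [0.2, 0, 0], [0.2, 0, 0]]' --slide '[[0, -0.01, 0.05], [0, -0.01, 0.15], [0, -0.01, 0.25], [0, -0.01, 0.35], [0, -0.01, 0.45], [0, -0.01, 0.55], [0, -0.01, 0.6], [0, -0.01, 0.6]]' --claw '[30, 30, 30, 30, 30, 30, 30, 30]'

```text
t: 20.8
ee_pos: [568.0, -20.3, 248.9]
orientation: [-0.196, 0.705, -0.657, 0.182]
contact_force: [-0.1, -0.2, -4.4]
opening: 37.9
```

```bash
python3 -c "
from look import *
look('w16',-15,(0,-0.8),(260,200,380,310))"
```

```text
t 20.8 j [ 0.3  -0.19 -0.29  2.09 -0.14  0.7  -1.41] p [568.  -20.3 248.9] op 37.9 F [-0.1 -0.2 -4.4] T [-0.09  1.07 -0.01] 
R [[0.071, -0.855, 0.514], [-0.997, -0.061, 0.037], [0.0, -0.515, -0.857]]
TCP rel tip in tool axes [ 0.15 -1.02 -9.54] h 9.54
slide [-0.006  0.022  0.818] dr [-0.167 -0.018 -0.029]
tip proj [318.10870639 249.50313544]
```

View pics/w16.png

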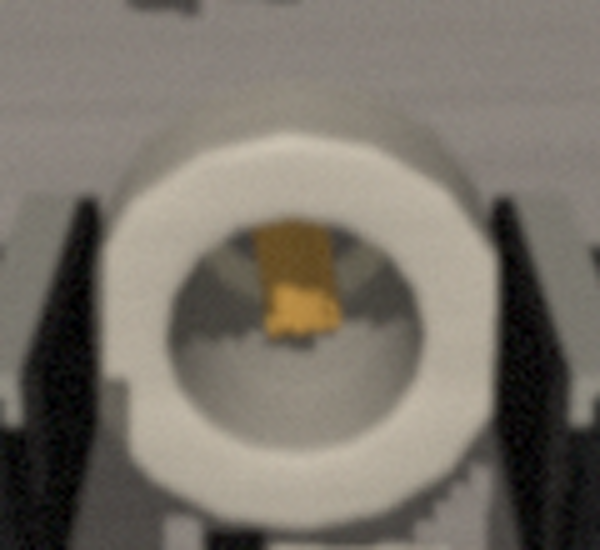

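Request:
servo_tool --dr '[[0, 0, 0], [0, 0, 0], [0, 0, 0], [0, 0, 0], [0, 0, 0], [0, 0, 0], [0, 0, 0]]' --slide '[[0, 0.01, 0.12], [0, 0.01, 0.25], [0, 0.01, 0.4], [0, 0.01, 0.55], [0, 0.02, 0.7], [0, 0.02, 0.85], [0, 0.02, 0.85]]' --claw '[30, 30, 30, 30, 30, 30, 30]'

```text
t: 21.55
ee_pos: [580.5, -19.4, 226.0]
orientation: [-0.195, 0.705, -0.657, 0.182]
contact_force: [-0.4, 0.2, -4.9]
opening: 37.8
```

```bash
python3 -c "
from look import *
look('w17',-21.2,(0,-0.8))"
```

```text
t 21.55 j [ 0.3  -0.14 -0.3   2.1  -0.12  0.64 -1.43] p [580.5 -19.4 226. ] op 37.8 F [-0.4  0.2 -4.9] T [-0.06  1.11 -0.  ] 
R [[0.071, -0.855, 0.513], [-0.997, -0.061, 0.037], [-0.0, -0.514, -0.858]]
TCP rel tip in tool axes [ 0.16 -0.42 16.52] h -16.52
slide [-0.006 -0.01   0.156] dr [-0.157 -0.016 -0.03 ]
tip proj [318.03401551 272.20402953]
```

View pics/w17.png

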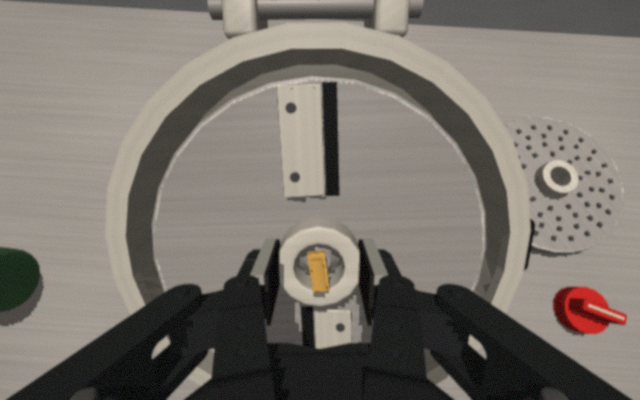

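Threaded cleanly. Seating the last 5 mm and releasing after a check.

Request:
servo_tool --dr '[[0, 0, 0], [0, 0, 0], [0, 0, 0], [0, 0, 0]]' --slide '[[0, -0.01, 0.07], [0, -0.01, 0.13], [0, -0.01, 0.17], [0, -0.01, 0.17]]' --claw '[30, 30, 30, 30]'

```text
t: 22.0
ee_pos: [583.3, -19.2, 223.2]
orientation: [-0.195, 0.705, -0.657, 0.182]
contact_force: [-11.3, -0.9, 5.6]
opening: 37.5
```

```bash
python3 -c "
from h import *; from workcell import bot
s=bot.observe(); st(s); R=tilt(YAW); print(R.T@(s['ee_pos']-TIP), R.T@s['contact_force'])"
```

```text
t 22.0 j [ 0.3  -0.13 -0.3   2.1  -0.12  0.63 -1.43] p [583.3 -19.2 223.2] op 37.5 F [-11.3  -0.9   5.6] T [0.03 2.11 0.12] 
R [[0.071, -0.855, 0.514], [-0.997, -0.061, 0.037], [0.0, -0.515, -0.857]]
[ 0.18776904 -1.44059267 20.42126063] [  0.04613681   7.03039937 -10.50591411]
```

Request:
servo_tool --dr '[[-0.1, 0, 0], [-0.17, 0, 0], [-0.17, 0, 0], [-0.17, 0, 0], [-0.17, 0, 0], [-0.17, 0, 0], [-0.17, 0, 0], [-0.17, 0, 0], [-0.17, 0, 0], [-0.17, 0, 0], [-0.17, 0, 0]]' --slide '[[0, 0.01, 0.02], [0, 0.02, 0.04], [0, 0.02, 0.04], [0, 0.02, 0.02], [0, 0.02, 0.02], [0, 0.02, 0.02], [0, 0.02, 0.02], [0, 0.02, -0.5], [0, 0.02, -1], [0, 0.02, -1.5], [0, 0.02, -1.5]]' --claw '[30, 30, 30, 60, 60, 60, 60, 60, 60, 60, 60]'

```text
t: 23.1
ee_pos: [560.2, -21.0, 263.6]
orientation: [-0.19, 0.707, -0.658, 0.178]
contact_force: [-0.2, 0.0, 0.3]
opening: 60.2
```

```bash
python3 - <<'E'
from look import *
look("w18",-20)
c=load("pics/w18.npz"); W=cloud(c); np.save("pics/H18.npy",(W-TIP)@A)
E
```

```text
t 23.1 j [ 0.3  -0.21 -0.29  2.07 -0.14  0.75 -1.41] p [560.2 -21.  263.6] op 60.2 F [-0.2  0.   0.3] T [0.   0.54 0.03] 
R [[0.071, -0.862, 0.501], [-0.997, -0.062, 0.035], [0.001, -0.502, -0.865]]
TCP rel tip in tool axes [  0.3   -1.59 -26.16] h 26.16
slide [-0.014  0.057  1.539] dr [-0.027 -0.027 -0.027]
tip proj [317.81363985 237.96792062]
```

View pics/w18.png

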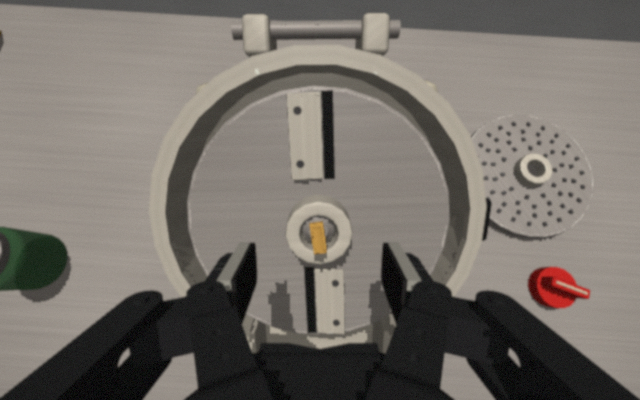

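```bash
python3 - <<'E'
from h import *
c=load("pics/w18.npz"); W=cloud(c); H=(W-TIP)@A
at=lambda u,v,r=2: np.nanmedian(H[v-r:v+r+1,u-r:u+r+1]).round(1)
for nm,u,v in[("disc",260,140),("disc",380,140),("disc",220,200),("disc",415,200),("disc",370,290),("hub",319,208),("hubL",293,233),("hubR",345,233),("rim T",320,56),("rim L",161,210),("rim R",479,200),("head",318,237)]: print(nm,at(u,v,1),at(u,v))
im=cv2.resize(c["color"][190:280,265:375],None,fx=6,fy=6,interpolation=cv2.INTER_CUBIC); cv2.imwrite("pics/w18c.png",im)
P=np.vstack([W[v-3:v+4,u-3:u+4].reshape(-1,3) for u,v in[(260,140),(380,140),(220,200),(415,200),(370,290),(250,240)]]);P=P[~np.isnan(P[:,0])]; m=P.mean(0); n=np.linalg.svd(P-m)[2][2]; n*=np.sign(n[2]); print("n tool",tilt(YAW).T@n)
E
```

```text
disc -30.3 -30.0
disc -30.2 -30.2
disc -30.2 -30.0
disc -30.5 -30.5
disc -30.3 -30.4
hub -13.4 -13.3
hubL -13.1 -13.0
hubR -12.8 -13.0
rim T -21.9 -21.8
rim L -21.4 -21.4
rim R -22.5 -22.4
head -0.2 -0.2
n tool [ 0.05058355 -0.00560611 -0.9987041 ]
```

View pics/w18c.png

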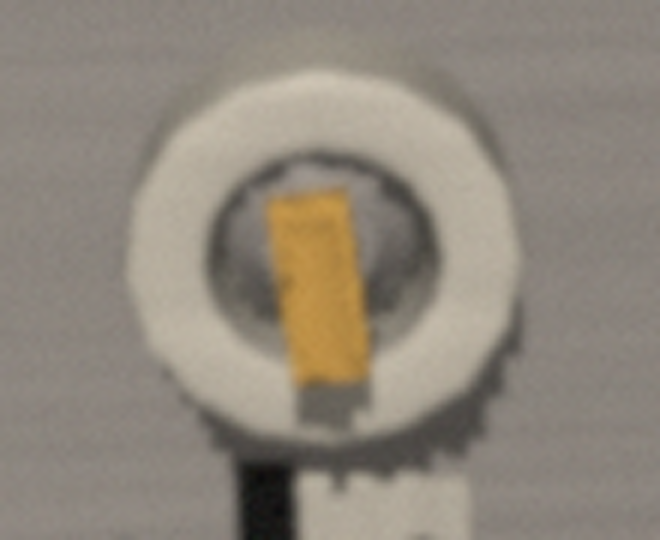

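The disc is fully down: its top face is 30.0 mm and its hub top 12.9 mm below the tip. The head leans about 6° from tool y, toward upper left in the view. Next, the cap.

```bash
python3 - <<'E'
from h import *; from workcell import bot
s=bot.observe()
plan(s,TIP+A*60,tilt(YAW))
plan(s,(560,-170,360),down(-18)); plan(s,(560,-316,150),down(-18))
E
```

```text
slide [-0.006  0.03  -1.161] dr [-0.015 -0.025 -0.028]
slide [ 4.957 -1.319 -2.991] dr [ -4.404  -2.976 -11.044]
slide [9.805 2.492 2.896] dr [ -4.404  -2.976 -11.044]
```

Request:
servo_tool --dr '[[0, 0, 0], [0, 0, 0], [-0.2, -0.1, -0.5], [-0.6, -0.4, -1.5], [-1.1, -0.7, -2.7], [-1.5, -1.0, -3.9], [-2.0, -1.4, -5.1], [-2.5, -1.7, -6.3], [-3.0, -2.0, -7.5], [-3.5, -2.3, -8.7], [-4, -2.7, -9.9], [-4.4, -2.98, -11.04], [-4.4, -2.98, -11.04], [-4.4, -2.98, -11.04], [-4.4, -2.98, -11.04], [-4.4, -2.98, -11.04], [-4.4, -2.98, -11.04], [-4.4, -2.98, -11.04], [-4.4, -2.98, -11.04]]' --slide '[[0, 0, -0.8], [0.3, -0.1, -1.8], [1, -0.2, -2.5], [2, -0.5, -3], [3, -0.8, -3], [4, -1, -3], [5, -1.3, -3], [5.8, -1, -2.5], [6.6, -0.3, -1.5], [7.4, 0.4, -0.5], [8.2, 1.1, 0.6], [9, 1.8, 1.8], [9.6, 2.3, 2.5], [9.8, 2.49, 2.9], [9.8, 2.49, 2.9], [9.8, 2.49, 2.9], [9.8, 2.49, 2.9], [9.8, 2.49, 2.9], [9.8, 2.49, 2.9]]' --claw '[60, 60, 60, 60, 60, 60, 60, 60, 60, 60, 60, 60, 60, 60, 60, 60, 60, 60, 60]'

```text
t: 25.05
ee_pos: [560.6, -315.5, 151.2]
orientation: [-0.0, 0.988, -0.156, 0.001]
contact_force: [-0.2, -0.5, 0.4]
opening: 60.1
```

```bash
python3 - <<'E'
from h import *; from workcell import bot
s=bot.observe(); st(s)
c=wcam(bot.capture("wrist"),s); np.savez("pics/w19.npz",**c); cv2.imwrite("pics/w19.png",c["color"])
print(proj(c,(560,-316,42)))
E
```

```text
t 25.05 j [ 0.39  0.37  0.07  1.59 -0.03  1.19  0.15] p [ 560.6 -315.5  151.2] op 60.1 F [-0.2 -0.5  0.4] T [-0.01  0.04 -0.01] 
R [[0.951, -0.309, 0.002], [-0.309, -0.951, 0.0], [0.002, -0.001, -1.0]]
[317.38515454 199.20291658]
```

View pics/w19.png

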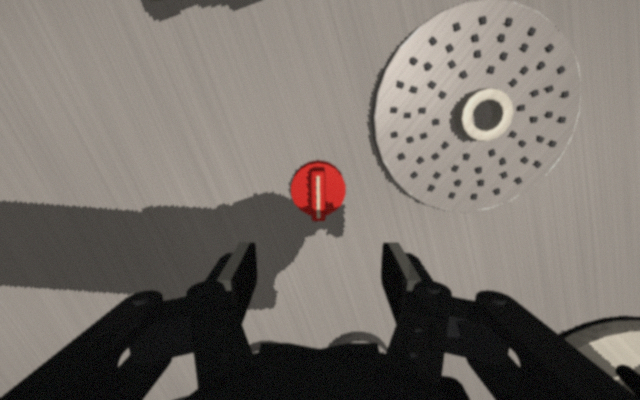

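```bash
python3 - <<'E'
from h import *
c=load("pics/w19.npz"); im=c["color"][155:235,275:365]; cv2.imwrite("pics/w19c.png",cv2.resize(im,None,fx=7,fy=7,interpolation=cv2.INTER_CUBIC))
b,g,r=[c["color"][...,i].astype(int) for i in range(3)]
m=(((r>110)&(g<70)&(b<80))|((r>100)&(g>150)&False)).astype(np.uint8); m=cv2.morphologyEx(m,cv2.MORPH_CLOSE,np.ones((9,9))); k,l,s,ce=cv2.connectedComponentsWithStats(m); print(s[1:],ce[1:])
E
```

```text
[[ 291  161   54   51 2175]] [[317.47264368 186.61287356]]
```

View pics/w19c.png

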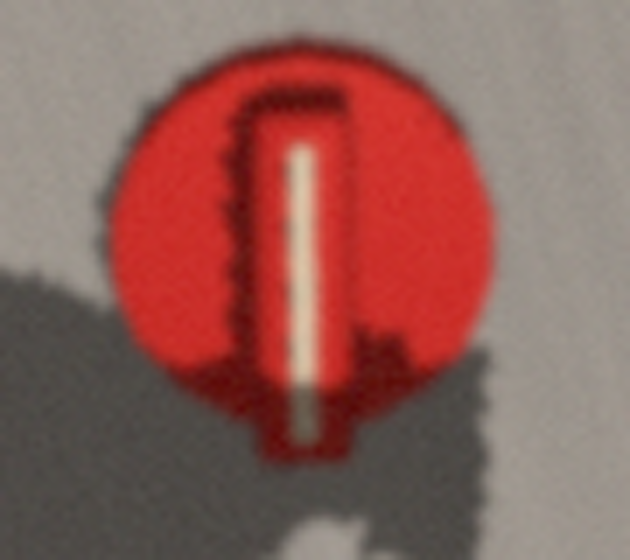

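```bash
python3 - <<'E'
from h import *; from workcell import bot
c=load("pics/w19.npz"); print(onz(c,317.7,187.7,20),onz(c,318,195.3,42))
R=down(-18); p=(onz(c,317.7,187.7,20)+onz(c,318,195.3,42))/2; q=p+1.5*R[:,0]; print(p,q)
s=bot.observe(); plan(s,(q[0],q[1],60),R); plan(s,(q[0],q[1],22),R)
E
```

```text
[ 561.59799246 -311.86410077   20.        ] [ 561.52736309 -312.96167366   42.        ]
[ 561.56267777 -312.41288721   31.        ] [ 562.98926255 -312.8764127    31.        ]
slide [ 0.047 -0.109  3.029] dr [-0.006 -0.012  0.002]
slide [ 0.045 -0.108  4.296] dr [-0.006 -0.012  0.002]
```

Request:
servo_tool --dr '[[0, 0, 0], [0, 0, 0], [0, 0, 0], [0, 0, 0], [0, 0, 0], [0, 0, 0], [0, 0, 0], [0, 0, 0], [0, 0, 0], [0, 0, 0], [0, 0, 0], [0, 0, 0], [0, 0, 0]]' --slide '[[0.03, -0.1, 1.3], [0.03, -0.1, 2.5], [0.03, -0.1, 3.4], [0.03, -0.1, 4], [0.03, -0.1, 4.25], [0.03, -0.1, 4.25], [0.03, -0.1, 4.25], [0.03, -0.1, 4.25], [0.03, -0.1, 4.25], [0.03, -0.1, 4.25], [0.03, -0.1, 4.25], [0.03, -0.1, 4.25], [0.03, -0.1, 4.25]]' --claw '[50, 50, 50, 50, 50, 50, 5, 5, 5, 5, 5, 5, 5]' --force 60

```text
t: 26.4
ee_pos: [563.4, -313.4, 24.9]
orientation: [0.0, 0.988, -0.156, 0.002]
contact_force: [-0.9, 0.2, 6.1]
opening: 10.3
```

```bash
python3 - <<'E'
from h import *; from workcell import bot
s=bot.observe(); st(s)
c=wcam(bot.capture("wrist"),s); np.savez("pics/w20.npz",**c); cv2.imwrite("pics/w20.png",c["color"])
E
```

```text
t 26.4 j [ 0.39  0.5   0.06  1.69 -0.03  0.96  0.15] p [ 563.4 -313.4   24.9] op 10.3 F [-0.9  0.2  6.1] T [ 0.11  0.18 -0.01] 
R [[0.951, -0.309, 0.004], [-0.309, -0.951, -0.001], [0.004, -0.0, -1.0]]
```

View pics/w20.png

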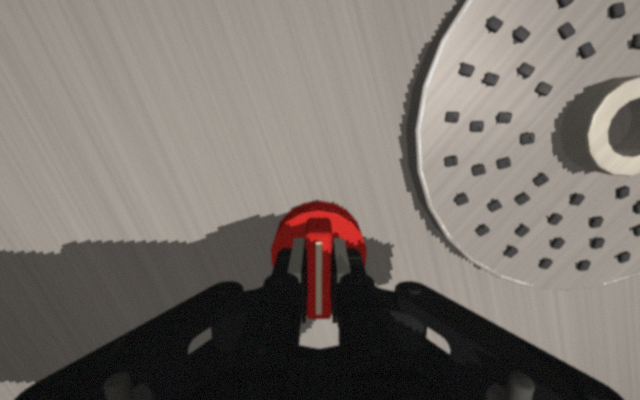

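The wing is gripped (stripe at column 319). I'll refine the head's direction from the last spindle picture.

```bash
python3 - <<'E'
from h import *; from workcell import bot
R=tilt(YAW)
for f in("w3","w18","w17"):
    c=load(f"pics/{f}.npz"); hsv=cv2.cvtColor(c["color"],cv2.COLOR_BGR2HSV)
    m=cv2.inRange(hsv,(12,120,90),(28,255,255)); m[:180]=0;m[300:]=0;m[:,:290]=0;m[:,350:]=0
    ys,xs=np.nonzero(m); o=-c["R"].T@c["t"]
    P=[]
    for u,v in zip(xs,ys):
        o,d=ray(c,u,v); t=((TIP-o)@A)/(d@A); P.append(R.T@(o+t*d-TIP))
    P=np.array(P)[:,:2].astype(np.float32); r=cv2.minAreaRect(P); print(f,len(P),r, P.mean(0)); 
    v=np.linalg.svd(P-P.mean(0))[2][0]; print(np.degrees(np.arctan2(v[0],v[1])))
E
```

```text
w3 220 ((-1.2591264247894287, -0.37644195556640625), (18.82225227355957, 8.190974235534668), 85.02944946289062) [-1.4945247 -0.2670683]
8.225168
w18 408 ((-1.4461005926132202, -0.7428798675537109), (19.426950454711914, 8.051663398742676), 80.23225402832031) [-1.4769348 -1.034304 ]
7.522607
w17 697 ((-1.4135814905166626, -1.4501380920410156), (20.165037155151367, 7.879088878631592), 81.24455261230469) [-1.459172 -1.607166]
7.9420524
```

```bash
cat >> h.py <<'E'
RC=tilt(YAW)@Ro.from_euler('z',-7.7,degrees=True).as_matrix()
E
python3 - <<'E'
from h import *; from workcell import bot
s=bot.observe()
plan(s,s["ee_pos"]+[0,0,290]); plan(s,(555,-170,340),RC); plan(s,TIP+A*55-0.3*RC[:,1],RC)
E
```

```text
slide [ 3.500e-02 -3.000e-03 -9.667e+00] dr [0. 0. 0.]
slide [ -1.705  -4.464 -10.51 ] dr [4.118 3.17  9.769]
slide [-3.564 -9.055 -8.779] dr [4.118 3.17  9.769]
```

Request:
servo_tool --dr '[[0, 0, 0], [0, 0, 0], [0, 0, 0], [0, 0, 0], [0, 0, 0], [0, 0, 0], [0.3, 0.2, 0.7], [0.7, 0.5, 1.6], [1.1, 0.9, 2.6], [1.5, 1.2, 3.6], [2, 1.5, 4.7], [2.5, 1.9, 5.8], [3, 2.3, 7], [3.5, 2.7, 8.3], [3.9, 3, 9.3], [4.12, 3.17, 9.77], [4.12, 3.17, 9.77], [4.12, 3.17, 9.77], [4.12, 3.17, 9.77], [4.12, 3.17, 9.77]]' --slide '[[0, 0, -0.5], [0, 0, -1.5], [0, 0, -2.9], [0, 0, -4.3], [0, 0, -5.7], [0, 0, -7.1], [0, 0, -8.5], [0, 0, -9.7], [-0.3, -0.8, -10.3], [-0.8, -1.8, -10.5], [-1.3, -3, -10.5], [-1.7, -4.4, -10.5], [-2.1, -5.4, -10.3], [-2.5, -6.4, -10], [-2.9, -7.3, -9.6], [-3.2, -8.1, -9.3], [-3.4, -8.7, -9], [-3.56, -9.06, -8.78], [-3.56, -9.06, -8.78], [-3.56, -9.06, -8.78]]' --claw '[5, 5, 5, 5, 5, 5, 5, 5, 5, 5, 5, 5, 5, 5, 5, 5, 5, 5, 5, 5]'

```text
t: 28.45
ee_pos: [544.8, -22.2, 288.9]
orientation: [-0.178, 0.751, -0.608, 0.189]
contact_force: [0.2, -0.2, -0.1]
opening: 10.5
```

Request:
servo_tool --dr '[[0, 0, 0], [0, 0, 0]]' --slide '[[0, 0, 0], [0, 0, 0]]' --claw '[5, 5]'

```text
t: 28.65
ee_pos: [545.0, -23.2, 289.6]
orientation: [-0.178, 0.75, -0.608, 0.189]
contact_force: [0.2, -0.1, -0.9]
opening: 10.2
```

```bash
sed -i '$a\
def lookc(n,h0,off=(0,0)):\
    s=bot.observe(); st(s)\
    c=wcam(bot.capture("wrist"),s); np.savez(f"pics/{n}.npz",**c); cv2.imwrite(f"pics/{n}.png",c["color"])\
    e=RC.T@(s["ee_pos"]-TIP); print("rel tip in RC axes",e.round(2),"F in tool",(RC.T@s["contact_force"]).round(1))\
    plan(s,TIP+A*h0+RC[:,0]*off[0]+RC[:,1]*off[1],RC)' look.py
python3 -c "
from look import *
lookc('w21',30,(0,-.3))"
```

```text
t 28.65 j [ 0.25 -0.26 -0.22  2.05 -0.14  0.82 -1.27] p [545.  -23.2 289.6] op 10.2 F [ 0.2 -0.1 -0.9] T [-0.04  0.61  0.08] 
R [[0.189, -0.845, 0.5], [-0.98, -0.197, 0.037], [0.068, -0.497, -0.865]]
rel tip in RC axes [  1.5   -1.17 -56.38] F in tool [0.  0.3 0.9]
slide [-0.051  0.03   0.879] dr [-0.015 -0.012 -0.01 ]
```

View pics/w21.png

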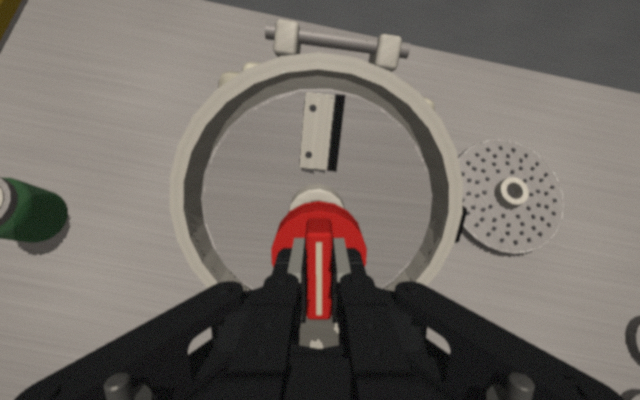

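Request:
servo_tool --dr '[[0, 0, 0], [0, 0, 0], [0, 0, 0], [0, 0, 0], [0, 0, 0]]' --slide '[[-0.05, 0.03, 0.4], [-0.05, 0.03, 0.75], [-0.05, 0.03, 0.95], [-0.05, 0.03, 0.95], [-0.05, 0.03, 0.95]]' --claw '[5, 5, 5, 5, 5]'

```text
t: 29.2
ee_pos: [558.2, -20.6, 263.8]
orientation: [-0.178, 0.75, -0.608, 0.189]
contact_force: [-0.1, 0.1, -0.6]
opening: 10.6
```

```bash
python3 -c "
from look import *
lookc('w22',11.9,(0,-.3))"
```

```text
t 29.2 j [ 0.25 -0.21 -0.24  2.07 -0.13  0.76 -1.29] p [558.2 -20.6 263.8] op 10.6 F [-0.1  0.1 -0.6] T [-0.04  0.6   0.01] 
R [[0.189, -0.846, 0.499], [-0.98, -0.197, 0.037], [0.067, -0.496, -0.866]]
rel tip in RC axes [-2.700e-01  2.000e-02 -2.734e+01] F in tool [-0.2  0.3  0.5]
slide [ 0.009 -0.01   0.515] dr [-0.005 -0.007 -0.008]
```

View pics/w22.png

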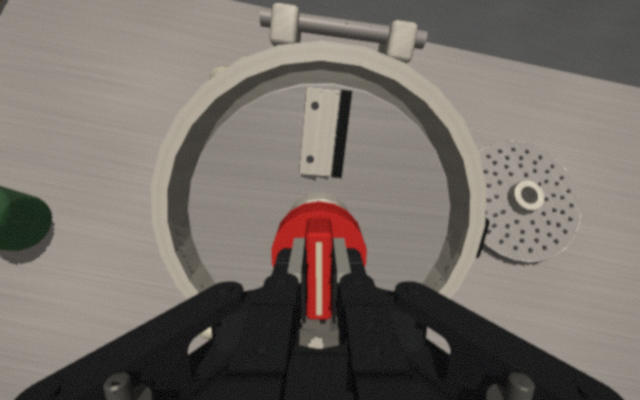

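Aligned. Lowering the cap gently.

Request:
servo_tool --dr '[[0, 0, 0], [0, 0, 0], [0, 0, 0], [0, 0, 0], [0, 0, 0], [0, 0, 0]]' --slide '[[0.01, -0.01, 0.08], [0.01, -0.01, 0.16], [0.01, -0.01, 0.24], [0.01, -0.01, 0.32], [0.01, -0.01, 0.36], [0.01, -0.01, 0.36]]' --claw '[5, 5, 5, 5, 5, 5]'

```text
t: 29.85
ee_pos: [563.9, -20.5, 254.8]
orientation: [-0.178, 0.75, -0.608, 0.189]
contact_force: [-0.1, 0.2, -1.2]
opening: 10.4
```

```bash
python3 -c "
from look import *
lookc('w23',11.9,(0,-.3))"
```

```text
t 29.85 j [ 0.25 -0.19 -0.24  2.08 -0.12  0.73 -1.29] p [563.9 -20.5 254.8] op 10.4 F [-0.1  0.2 -1.2] T [-0.02  0.65  0.05] 
R [[0.189, -0.846, 0.499], [-0.98, -0.197, 0.037], [0.067, -0.496, -0.866]]
rel tip in RC axes [  0.08  -0.4  -16.66] F in tool [-0.3  0.7  1. ]
slide [-0.003  0.003  0.159] dr [-0.008 -0.008 -0.008]
```

Request:
servo_tool --dr '[[0, 0, 0], [0, 0, 0], [0, 0, 0], [0, 0, 0]]' --slide '[[0, 0, 0.07], [0, 0, 0.13], [0, 0, 0.16], [0, 0, 0.16]]' --claw '[5, 5, 5, 5]'

```text
t: 30.3
ee_pos: [566.3, -20.3, 251.1]
orientation: [-0.178, 0.75, -0.608, 0.189]
contact_force: [-3.7, -0.3, 2.8]
opening: 10.5
```

```bash
python3 -c "
from look import *
lookc('w24',11.9,(0,-.3))"
```

```text
t 30.3 j [ 0.25 -0.18 -0.24  2.08 -0.12  0.72 -1.3 ] p [566.3 -20.3 251.1] op 10.5 F [-3.7 -0.3  2.8] T [-0.03  1.01  0.  ] 
R [[0.189, -0.845, 0.5], [-0.98, -0.197, 0.037], [0.067, -0.497, -0.865]]
rel tip in RC axes [  0.18  -0.68 -12.32] F in tool [-0.2  1.8 -4.3]
slide [-0.006  0.013  0.014] dr [-0.011 -0.009 -0.009]
```

View pics/w24.png

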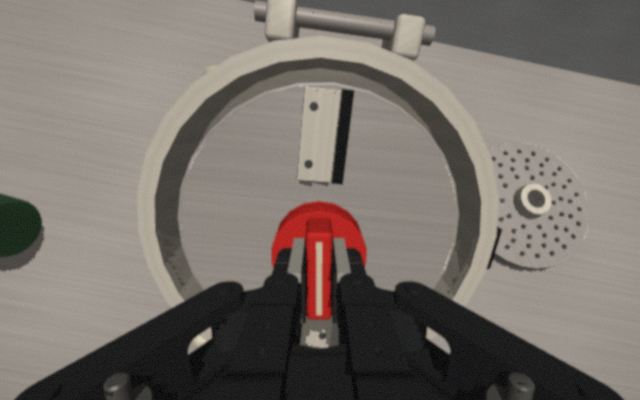

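The cap is down: contact is light (4 N) at 12.3 mm against 11.9 expected. Now the quarter turn.

Request:
servo_tool --dr '[[0, 0, -0.6], [0, 0, -1.6], [0, 0, -2.6], [0, 0, -3.6], [0, 0, -4.6], [0, 0, -5.6], [0, 0, -6.6], [0, 0, -7.6], [0, 0, -8.6], [0, 0, -9.6], [0, 0, -10.6], [0, 0, -11.6], [0, 0, -12.6], [0, 0, -13.6], [0, 0, -14.5], [0, 0, -15], [0, 0, -15], [0, 0, -15], [0, 0, -15]]' --slide '[[0, 0, -0.02], [0, 0, -0.02], [0, 0, -0.02], [0, 0, -0.02], [0, 0, -0.02], [0, 0, -0.02], [0, 0, -0.02], [0, 0, -0.02], [0, 0, -0.02], [0, 0, -0.02], [0, 0, -0.02], [0, 0, -0.02], [0, 0, -0.02], [0, 0, -0.02], [0, 0, -0.02], [0, 0, -0.02], [0, 0, -0.02], [0, 0, -0.02], [0, 0, -0.02]]' --claw '[5, 5, 5, 5, 5, 5, 5, 5, 5, 5, 5, 5, 5, 5, 5, 5, 5, 5, 5]'

```text
t: 32.25
ee_pos: [566.0, -20.3, 251.6]
orientation: [0.008, 0.961, 0.1, 0.259]
contact_force: [-1.4, 0.4, -1.1]
opening: 10.3
```

```bash
python3 -c "
from look import *
lookc('w25',11.9,(0,-.3))
R=Ro.from_quat(bot.observe()['orientation'],scalar_first=True).as_matrix(); print(np.degrees((Ro.from_matrix(RC).inv()*Ro.from_matrix(R)).as_rotvec()))"
```

```text
t 32.25 j [ 0.03 -0.19 -0.05  2.09 -0.05  0.72  0.22] p [566.  -20.3 251.6] op 10.3 F [-1.4  0.4 -1.1] T [-0.03  0.6  -0.02] 
R [[0.846, 0.188, 0.5], [0.196, -0.98, 0.037], [0.497, 0.067, -0.865]]
rel tip in RC axes [  0.15  -0.66 -12.86] F in tool [-0.7  1.6  0.3]
slide [-0.012 -0.005  0.032] dr [-1.0000e-03 -1.6000e-02  1.4979e+01]
[ 8.27222318e-03  9.98890064e-02 -8.98891267e+01]
```

View pics/w25.png

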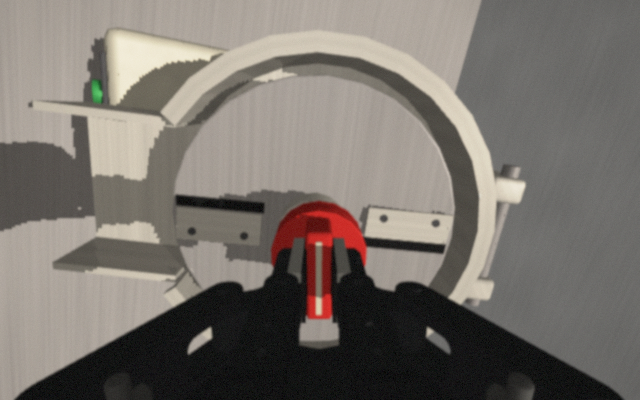

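Turned 89.9° and the blades have not moved. A gentle pull test will show whether the cap is caught.

Request:
servo_tool --dr '[[0, 0, 0], [0, 0, 0], [0, 0, 0]]' --slide '[[0, 0, -0.06], [0, 0, -0.1], [0, 0, -0.11]]' --claw '[5, 5, 5]'

```text
t: 32.6
ee_pos: [564.5, -20.5, 253.0]
orientation: [0.008, 0.961, 0.1, 0.259]
contact_force: [18.7, 0.6, -19.2]
opening: 10.4
```

```bash
python3 -c "
from h import *; from workcell import bot
s=bot.observe(); print(RC.T@(s['ee_pos']-TIP),RC.T@s['contact_force'])"
```

```text
[  0.09482111  -0.0388482  -14.81821976] [ 1.65427527 -6.36823185 25.98807773]
```

The cap is caught: it resisted 26 N with only 2.5 mm of rise. Lowering it back, releasing and retreating.

Request:
servo_tool --dr '[[0, 0, 0], [0, 0, 0], [0, 0, 0], [0, 0, 0], [0, 0, 0], [0, 0, 0], [0, 0, 0], [0, 0, 0], [0, 0, 0], [0, 0, 0], [0, 0, 0], [0, 0, 0]]' --slide '[[0, 0, 0.05], [0, 0, 0.09], [0, 0, 0.09], [0, 0, 0.09], [0, 0, 0.09], [0, 0, 0.09], [0, 0, 0.09], [0, 0, -0.3], [0, 0, -0.8], [0, 0, -1.4], [0, 0, -2], [0, 0, -2]]' --claw '[5, 5, 5, 50, 50, 50, 50, 50, 50, 50, 50, 50]'

```text
t: 33.8
ee_pos: [534.8, -22.8, 308.5]
orientation: [0.008, 0.96, 0.1, 0.261]
contact_force: [-0.1, 0.6, 0.6]
opening: 49.8
```

```bash
python3 - <<'E'
from look import *
lookc('w26',60)
for n in("top","scene"):
    c=bot.capture(n); np.savez(f"pics/{n}9.npz",**c)
    a,b,d,e=(265,105,465,255) if n=="top" else (180,120,380,300)
    cv2.imwrite(f"pics/{n}9.png",cv2.resize(c["color"][b:e,a:d],None,fx=3.2,fy=3.2,interpolation=cv2.INTER_CUBIC))
c=load("pics/w26.npz"); W=cloud(c); np.save("pics/x.npy",(W-TIP)@A)
E
```

```text
t 33.8 j [ 0.04 -0.3  -0.05  2.05 -0.06  0.86  0.22] p [534.8 -22.8 308.5] op 49.8 F [-0.1  0.6  0.6] T [-0.06  0.55 -0.03] 
R [[0.844, 0.187, 0.503], [0.195, -0.98, 0.037], [0.5, 0.067, -0.863]]
rel tip in RC axes [  0.46  -1.97 -77.75] F in tool [-0.6 -0.4 -0.5]
slide [-0.069 -0.016  0.591] dr [-0.024 -0.054 14.976]
```

View pics/w26.png

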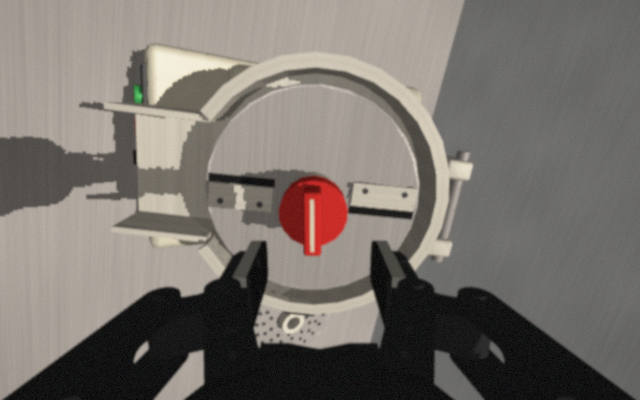

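View pics/scene9.png

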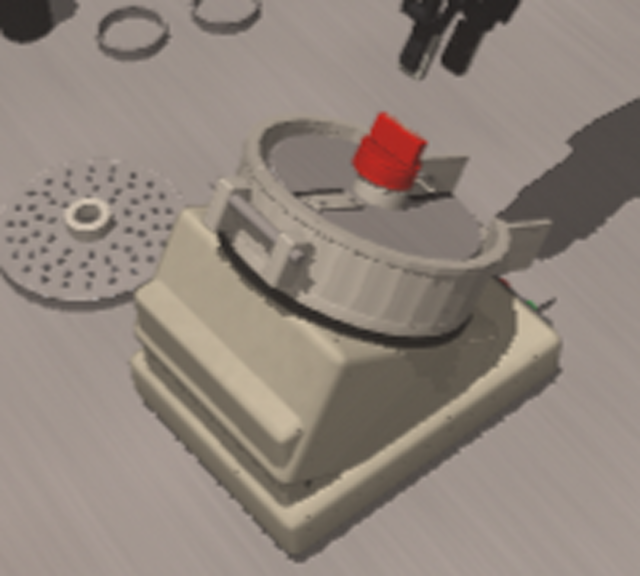

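```bash
python3 - <<'E'
from h import *
c=load("pics/w26.npz"); W=cloud(c); H=(W-TIP)@A; R=tilt(YAW); L=(W-TIP)@R
at=lambda u,v,r=1: (np.nanmedian(H[v-r:v+r+1,u-r:u+r+1]).round(1),np.nanmedian(L[v-r:v+r+1,u-r:u+r+1].reshape(-1,3),0).round(1))
for nm,u,v in[("body L",290,210),("body R",335,205),("body L2",293,195),("body R2",333,225),("wing top",312,205),("wing mid",312,225),("wing bot",312,245),("disc",280,130),("disc",360,140),("disc",230,160),("disc",395,165)]: print(nm,at(u,v))
hsv=cv2.cvtColor(c["color"],cv2.COLOR_BGR2HSV); 
E
```

```text
body L (np.float64(6.9), array([ 0.8, 17.1, -6.9]))
body R (np.float64(7.5), array([ -6.9, -14.1,  -7.5]))
body L2 (np.float64(7.6), array([-10.5,  16.1,  -7.6]))
body R2 (np.float64(7.3), array([  7.9, -14.7,  -7.3]))
wing top (np.float64(29.9), array([-11.9,   2.6, -29.9]))
wing mid (np.float64(29.6), array([  1.6,   0.9, -29.6]))
wing bot (np.float64(30.1), array([ 15.4,  -0.8, -30.1]))
disc (np.float64(-29.8), array([-50.6,  33.4,  29.8]))
disc (np.float64(-29.1), array([-51.3, -29.3,  29.1]))
disc (np.float64(-30.9), array([-22.1,  70.7,  30.9]))
disc (np.float64(-28.9), array([-35.4, -60.3,  28.9]))
```

```bash
python3 -c "
from workcell import bot
print(bot.sign_off()); print(bot.observe()['t'])"
```

```text
the job is handed in; nothing more can be done
None
the job is handed in; nothing more can be done
```

The cutter is set up for slicing and the job is handed in, at about 34 s of the 72 s allowed. I threaded the ejector plate, then the slicing disc, then fitted the red cap over the hammer head and gave it a quarter turn.

**Last checks:**

| Part | Measured | Expected |
|---|---|---|
| Ejector plate top below spindle tip | 64.1 mm | 64 mm |
| Slicing disc top face below tip | 30.0 mm | 30 mm |
| Slicing disc hub top below tip | 12.9 mm | 13 mm |
| Cap body top above tip | about 7.3 mm | 7 mm |

- **Cap caught:** it turned 89.9°, and a gentle pull met 26 N with about 2.5 mm of rise. The last pictures show the wing across the head with the gripper clear.
- **Forces:** the highest reading I saw was about 44 N at the wrist, with the held ejector pressed onto its collar. I did not measure contact on the gripper's body separately.
- **Left alone:** I never touched the grating disc or the jar. The grating disc still shows in place in the last scene picture; I took no final picture of the jar.

**Disagreements:**
- My first tip estimate was 1.8 mm too low along the axis. I corrected it from depth after seating the ejector.
- The wrist camera was off by about 1.5 mm sideways, which I also corrected.
- The disc sagged about 1.2° in the grip on the way, so I corrected its tilt before threading it.
- The last depth readings on the disc vary by about ±1 mm from side to side, which I put down to noise.

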